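Fit the grinder's feed pusher under the chute and switch on

TASK

Take the feed pusher out of its wooden stand and put it into the grinder's feed tube, foot first: the chute overhead leaves no room to bring it in upright, so enter at a tilt, straighten it as it goes down, and lower it gently, without letting it drop, until its collar rests flat on the rim of the tube. Let go of it, and only then throw the start lever all the way over, away from the robot. Do not disturb the tin, the mug and the jar.

Things in the scene. Friction and masses are not known exactly. Their poses are not given: they have to be found in the camera images.
- pusher_mid (a point): Feed pusher, rigid, 200 mm long, 0.14 kg: round white shaft 24 mm thick, 140 mm long, foot edge rounded; then a white round collar 56 mm across, 8 mm thick (140-148 mm above the foot); on top a pale wooden square handle 24 x 24 mm, 52 mm tall. This point: on the axis, 100 mm above the foot. z: axis, foot to handle; x, y square to the handle's faces. It starts upright in the stand.
- stand: Fixed wooden block 100 x 100 mm, 85 mm high, with a vertical round hole of 34 mm in its middle, 70 mm deep (hole floor 15 mm above the table), in which the pusher stands at the start. Origin: centre of the underside.
- tube_mouth (a point): Centre of the open top of the grinder's feed tube, 160 mm above the table: upright steel tube, 58 mm outside, 40 mm bore, 143 mm deep. Pusher seated: collar on this rim, foot 140 mm and pusher's middle point 40 mm below it. z up; x horizontal, from the tube to the grinder's motor and column, so -x is the open side, which faces roughly towards the robot.
- chute_lip (a point): Middle of the lower edge of the chute's end, 155 mm above the tube mouth, 20 mm to the open (-x) side of its axis; axes as tube mouth. The fixed metal chute, 80 mm wide (y), 28 mm high, runs level from here to +x, over the tube, to a column. The hopper on it (160 mm across) keeps 45 mm to the +x side of the tube's axis.
- grinder: The fixed grinder: origin on the feed tube's axis at table level, axes as tube mouth. Grey motor case 125 mm wide (y), 47 to 197 mm on the +x side, up to 147 mm high. Base plate 150 mm wide, 12 mm high, from 50 mm on the -x side to 220 mm on the +x side. Column 45 mm wide, from 145 to 185 mm on +x.
- start (a joint): Start lever, black, on a fixed grey block 70 x 50 mm (x, y), 25 mm high. Radians: at 0 (off) it leans 29 degrees to its -x side (towards the robot); it turns about a level axis 22 mm above the table, to +x (away from the robot), up to 1.0 (on, leaning 29 degrees to +x). Light (about 1 N at the tip), stays where it is left.
- start_tip (a point): Centre of the ball (26 mm diameter) at the lever's end, 80 mm from its pivot, about 92 mm above the table at the start, 100 mm at mid-swing. Its y axis is the lever's turning axis and stays level; its yaw is that of the lever's block (x: away from the robot).
- tin: Loose steel tin, 84 mm diameter, 120 mm high, a bystander. Origin: centre of the underside.
- mug: Loose white mug, 76 mm diameter, 85 mm high, handle on its +y side, a bystander. Origin: centre of the underside.
- jar: Loose amber glass jar with a steel cap, 80 mm diameter, 100 mm high, a bystander. Origin: centre of the underside.
Not all that is in view belongs to the job. What is meant by the part that bears start is not red, and is the smaller of those in its own colour. Of the things that look like the part that bears pusher_mid, the smaller one is meant.

How it is judged:
On the way:
1. the pusher is fully home in the feed tube, upright and let go, with the lever still off (z of pusher_mid in the frame of tube_mouth below -0.035 m and horizontal distance between pusher_mid and tube_mouth below 0.014 m and angle between pusher_mid's own z axis and vertical below 0.07 rad and contact force between pusher and the fingers below 0.3 N and value of joint start below 0.4 rad), for 0.2 s.
At the end, for the whole second after the job is handed in: The pusher stands in the feed tube within 5 mm of fully home (its middle point at least 35 mm below the mouth), within 14 mm of the tube's axis and 4 degrees of upright, at rest; the start lever reads over 0.85 rad (z of pusher_mid in the frame of tube_mouth below -0.035 m and horizontal distance between pusher_mid and tube_mouth below 0.014 m and angle between pusher_mid's own z axis and vertical below 0.07 rad and value of joint start above 0.85 rad and linear speed of pusher below 0.02 m/s); the robot touches nothing.
It fails at once if the pusher drops in the tube (faster than 0.6 m/s once its foot is inside) (horizontal distance between pusher_mid and tube_mouth below 0.045 m and z of pusher_mid in the frame of tube_mouth below 0.092 m and linear speed of pusher above 0.6 m/s).
It fails at once if the lever is thrown before the pusher is home (value of joint start above 0.6 rad and z of pusher_mid in the frame of tube_mouth above -0.03 m).
It fails at once if a bystander is moved by more than 40 mm or tipped (distance of any of tin, mug, jar from where it was at the start of the episode above 0.04 m or angle between any of tin, mug, jar's own z axis and vertical above 0.5 rad).
It also fails if it takes over 72 s, if anything falls off the work surface, if the arm or the gripper's body presses on something with over 40 N, if the wrist force passes 120 N, or if a joint passes its speed limit or range.

ROBOT

A 6-joint arm with a two-finger parallel gripper is mounted at the origin on the work surface. World frame = base frame: x ahead of the robot, y to its left, z up, the work surface at z = 0. Lengths are in m, angles in rad, forces in N, time in s.
With the tool pointing down it reaches from about 0.35 to 0.775 m from the base axis. Payload 7.3 kg.
Tool frame: the origin (TCP) lies on the centre line of the jaws, within the pads' length; the fingertips stand 19 mm ahead of it and the grasp point (between the pads) is the TCP; y points along the fingers, z is the direction in which the jaws open and shut, and the axes are right-handed (so a half turn about y gives the same grasp; the last joint's range is limited). The gripper opens to 92 mm and grips with 3 to 60 N. Pads are 19 mm wide; open, the fingers measure 130 mm over their backs; the gripper's body (75 mm by 190 mm) begins 47 mm behind the grasp point.
Start: joints at [1.021, 0.342, 1.524, -0, 1.275, -0.146], TCP at [0.206, 0.483, 0.223] pointing down, gripper open.
Joint ranges: [-2.53, 2.53], [-0.77, 2.02], [0.04, 2.7], [-1, 4.14], [0.28, 2.66], [-3.11, 3.11]. Speed limits (rad/s): [2.57, 2.57, 3.14, 3.14, 3.14, 3.14].

INTERFACE

Orientations are given as [roll, pitch, yaw] about the fixed x, y, z axes, in that order (R = Rz(yaw) Ry(pitch) Rx(roll)).
In Python, from workcell import env, vision, order gives the robot as it stands.
- The arm moves only by the tool play_rows, never from a script. Its argument "deltas" is a list that holds one entry, the list of rows, each a list of 7 numbers: the finger opening in cm, from 0 to 9.18, then the shift along the tool's x, y, z in cm, then the turn, a rotation vector about the tool's x, y, z in degrees. In form: [[[grip, dx, dy, dz, rx, ry, rz], ...]]. A call has 1 to 20 rows; each row is the pose to reach, as a shift and turn from the pose commanded when the call began, along the tool's axes at that moment; what a row does not reach only later rows make up. A row lasts 1/10 s, in which the tool goes at most 50 mm and 8.59 degrees, less where a joint would pass 70% of its speed; a pose out of reach is approached as far as the arm can. A call with a gripper value outside its range is refused whole. The fingers move at their own pace and stop on an object; "newtons" is the grip in N (left out, the last holds). Time passes only in rows, so rows that repeat a pose let the fingers close. It gives the time, the measured TCP pose, the force and the opening at its end, in the units of the state.
- env.read_state(): the state, without advancing time (a new reading comes with each control period).
- vision.capture(name): name is "side" or "top"; returns a dict with "img" (400x640x3 uint8, red, green, blue), "depth" (400x640 float32, m along the optical axis (not along the pixel's ray), 0 where there is no reading), "fovy" (degrees; the focal length in pixels is half the picture's height over the tangent of half this angle, whatever the lens; pixels are square), "cx", "cy" (the principal point, pixels), "cam_to_world" (4x4, takes a point from camera to world coordinates). Camera axes: x right, y down, z forward; pixel columns grow to the right and rows downward; lengths in m; the calibration is good to about 2 mm. A picture is of the moment at which its call begins.
- order.job_done(): hands the job in, once; it reports no verdict.
The state is a dict: "time_s": time; "q": joint angles; "joint_vel": joint speeds; "joint_efforts": joint torques, N m; "ee_pos": TCP position; "tool_rot": TCP orientation; "ft_force": force on the tool from outside, world axes, zero at the start; "torque": the same for the moment, N m; "width": opening from 0.0 (shut) to 1.0 (fully open).
Only numpy, scipy, OpenCV 4.12 (cv2) and the standard library are available. Lean on these libraries where they do the work, as an engineer would, in place of code of your own. Each camera call takes 0.05 s, during which the arm holds its last target.

## Working session

There is one attempt and no reset: what is moved stays moved. The work goes in short steps, Python scripts to look and compute and a tool call to move; the robot and the scene stay as the last step left them, time stands still between calls to the robot, and variables do not carry over. Pictures are saved under pics/ and viewed, and the job is handed in when it is done.

Besides the shell and the picture viewer there is one more tool, called after ">>>" as name([rows], argument=value, ...), one row to a line, values as JSON. play_rows: Moves the arm, as the interface text tells. Its arguments: {"type":"object","properties":{"deltas":{"type":"array","items":{"type":"array","items":{"type":"array","items":{"type":"number"}}}},"newtons":{"type":"number"}},"required":["deltas"]}

```bash
ls; mkdir -p pics; cat > h.py <<'E'
import numpy as np, cv2
from workcell import env, vision, order
from scipy.spatial.transform import Rotation as R
def cap(n):
    c=vision.capture(n); f=200/np.tan(np.radians(c['fovy'])/2)
    d=c['depth'].astype(float); v,u=np.mgrid[0:400,0:640]
    P=np.stack([(u-c['cx'])/f*d,(v-c['cy'])/f*d,d,np.ones_like(d)],-1)@np.array(c['cam_to_world']).T
    P=P[...,:3]; P[d==0]=np.nan
    c['P']=P; c['f']=f
    return c
def save(c,name,crop=None,s=1):
    im=c['img'][...,::-1]
    if crop: im=im[crop[1]:crop[3],crop[0]:crop[2]]
    cv2.imwrite('pics/'+name,cv2.resize(im,None,fx=s,fy=s,interpolation=cv2.INTER_CUBIC))
E
python3 - <<'E'
from h import *
import pickle
s=env.read_state(); print(s)
for n in ('side','top'):
    c=cap(n); save(c,n+'0.png',s=1.25); pickle.dump(c,open(n+'0.pkl','wb')); print(n,c['fovy'],c['cx'],c['cy'],np.round(c['cam_to_world'],3))
E
```

```text
pics
{'time_s': 0.0, 'q': array([ 1.02099163e+00,  3.42711075e-01,  1.52500069e+00,  3.58974348e-05,
        1.27540093e+00, -1.45958984e-01]), 'joint_vel': array([ 8.96196910e-04, -3.86003631e-04, -1.61508463e-03, -4.79986482e-04,
        5.24574290e-05,  9.77189131e-04]), 'joint_efforts': array([-1.97979352e-03, -4.31248212e+01, -2.44217813e+01,  7.16175302e-02,
        5.61544276e-02, -1.45455815e-04]), 'ee_pos': array([0.20603825, 0.48243972, 0.22205671]), 'tool_rot': array([-1.57229521e+00,  2.55038634e-04, -4.03856381e-01]), 'ft_force': array([ 0.36799224, -0.46968686, -0.56406263]), 'torque': array([-0.0124085 ,  0.00064402, -0.00126157]), 'width': 1.0023601351698748}
side 45.12824572367545 310.6565722286127 204.44187127535176 [[ 0.721 -0.413  0.557 -0.217]
 [-0.693 -0.429  0.579 -0.754]
 [-0.    -0.804 -0.595  1.071]
 [ 0.     0.     0.     1.   ]]
top 43.01680098222964 311.1838180119823 200.0562932795707 [[-0.1   -0.97   0.221  0.253]
 [-0.995  0.098 -0.02   0.092]
 [-0.002 -0.222 -0.975  1.682]
 [ 0.     0.     0.     1.   ]]
```

View pics/side0.png

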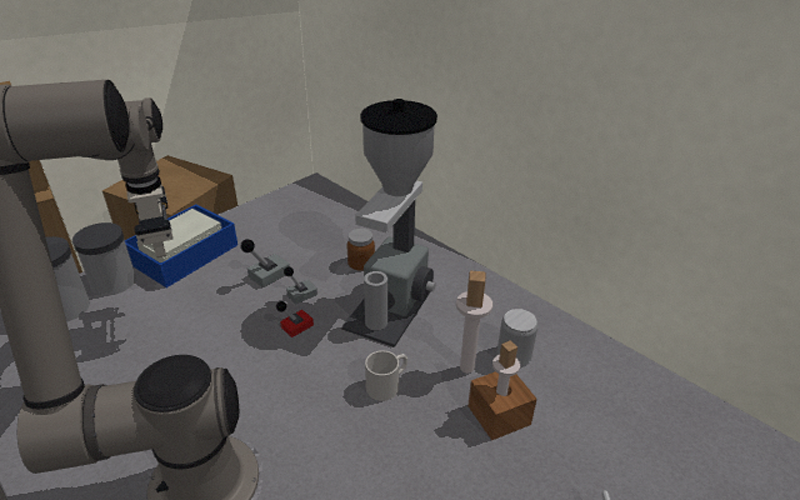

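View pics/top0.png

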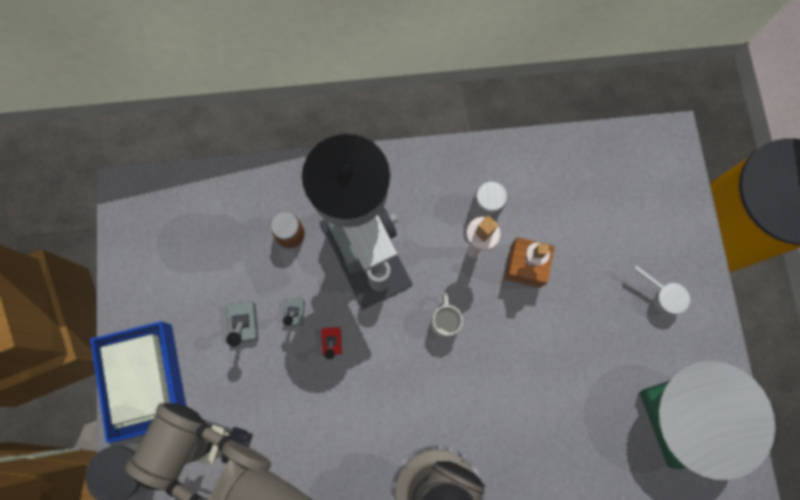

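The side picture (800 px wide) shows two pusher-like parts: a large free-standing one at (477,300) and a smaller one in the stand at (508,360), which I choose. It shows three levers: a large grey one at (265,268), a small grey one at (300,288), which I choose, and a red one at (296,322). The tube mouth is at (375,278), the chute end at about (385,215), the mug at (383,375), the tin at (518,335) and the jar at (361,250).

```bash
python3 - <<'E'
from h import *
import pickle
a=pickle.load(open('side0.pkl','rb')); b=pickle.load(open('top0.pkl','rb'))
save(a,'s_crop.png',(180,120,460,360),2.8)
save(b,'t_crop.png',(160,90,460,300),2.6)
for nm,c,pts in (('side',a,[(406,280),(407,283),(405,290),(405,300),(300,221),(300,262),(230,217),(243,233),(308,160),(305,300),(414,258),(288,190),(390,310),(427,320),(405,330),(380,240)]),('top',b,[(433,200),(432,203),(303,215),(231,256),(235,245),(300,190),(356,256),(393,156),(229,180),(425,210),(390,180)])):
    for u,v in pts: print(nm,u,v,np.round(c['P'][v,u],3),c['img'][v,u])
E
```

```text
side 406 280 [ 0.538 -0.308  0.213] [109  87  66]
side 407 283 [ 0.542 -0.31   0.201] [79 63 48]
side 405 290 [ 0.538 -0.31   0.18 ] [70 56 42]
side 405 300 [ 0.529 -0.32   0.157] [95 89 89]
side 300 221 [0.564 0.106 0.148] [71 70 71]
side 300 262 [0.529 0.071 0.022] [70 68 70]
side 230 217 [0.452 0.323 0.102] [13 15 16]
side 243 233 [0.482 0.302 0.029] [101 109 106]
side 308 160 [0.608 0.116 0.344] [102 100 102]
side 305 300 [ 0.395 -0.095  0.081] [107 105 101]
side 414 258 [ 0.709 -0.221  0.118] [158 158 159]
side 288 190 [0.69  0.305 0.104] [126 125 127]
side 390 310 [ 0.53  -0.28   0.086] [79 54 33]
side 427 320 [ 0.579 -0.365  0.079] [64 44 25]
side 405 330 [ 0.513 -0.344  0.076] [74 51 36]
side 380 240 [ 0.593 -0.178  0.229] [73 58 43]
top 433 200 [ 0.55  -0.297  0.213] [177 136  88]
top 432 203 [ 0.541 -0.294  0.21 ] [109  84  58]
top 303 215 [0.571 0.091 0.072] [72 74 75]
top 231 256 [0.457 0.325 0.111] [33 33 35]
top 235 245 [0.503 0.323 0.025] [ 93 100 102]
top 300 190 [0.586 0.092 0.347] [124 127 129]
top 356 256 [ 0.429 -0.07   0.013] [117 117 111]
top 393 156 [ 0.724 -0.216  0.122] [203 207 208]
top 229 180 [0.706 0.318 0.095] [148 151 153]
top 425 210 [ 0.532 -0.282  0.16 ] [120 112 111]
top 390 180 [ 0.605 -0.165  0.286] [179 138  89]
```

View pics/s_crop.png

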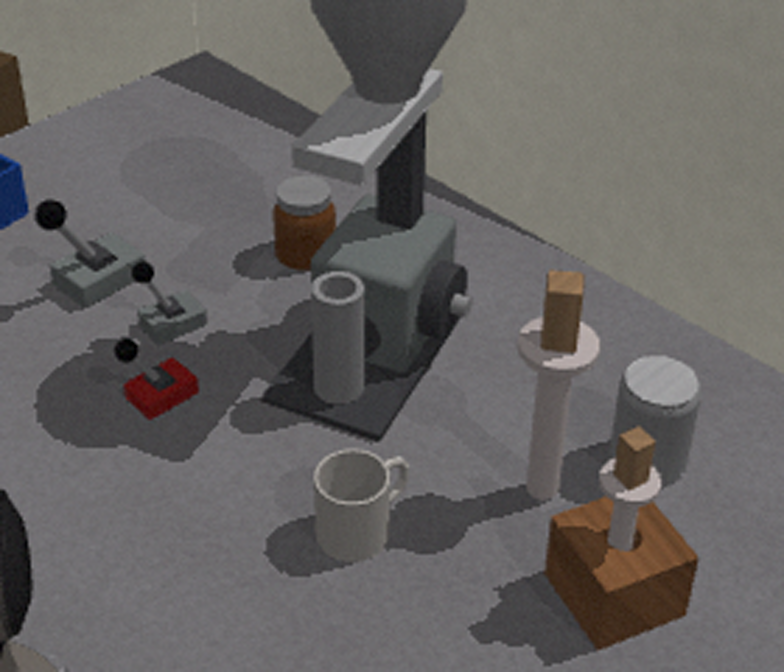

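View pics/t_crop.png

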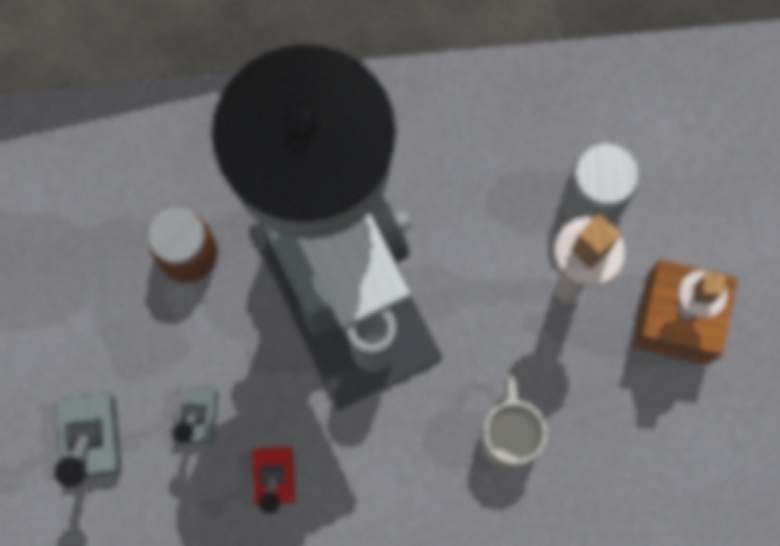

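```bash
cat > meas.py <<'E'
from h import *
import pickle
from scipy.optimize import least_squares
a=pickle.load(open('side0.pkl','rb')); b=pickle.load(open('top0.pkl','rb'))
def sel(c,z0,z1,cx,cy,r):
    P=c['P']; m=(P[...,2]>z0)&(P[...,2]<z1)&(np.hypot(P[...,0]-cx,P[...,1]-cy)<r)
    return P[m],c['img'][m]
def circ(p,r=None):
    p=p[:,:2]
    if r: f=lambda q:np.hypot(*(p-q[:2]).T)-r; q0=p.mean(0)
    else: f=lambda q:np.hypot(*(p-q[:2]).T)-q[2]; q0=[*p.mean(0),.03]
    s=least_squares(f,q0,loss='soft_l1',f_scale=.002); return np.round(s.x,4),np.abs(s.fun).mean().round(4)
def rect(p):
    r=cv2.minAreaRect(p[:,:2].astype(np.float32)*1000); return r
for n,c in (('side',a),('top',b)):
    print('==',n)
    p,_=sel(c,.152,.168,.58,.1,.05); print('rim',len(p),p.mean(0),p[:,2].std(), cv2.minEnclosingCircle((p[:,:2]*1000).astype(np.float32)))
    p,_=sel(c,.335,.352,.62,.11,.12); print('chute top',len(p),np.median(p[:,2]),rect(p))
    p,_=sel(c,.080,.09,.54,-.31,.08); print('stand top',len(p),np.median(p[:,2]),rect(p))
    p,_=sel(c,.168,.205,.54,-.3,.03); print('handle sides',len(p),p.mean(0),rect(p))
    p,_=sel(c,.209,.222,.54,-.3,.03); print('handle top',len(p),p.mean(0),rect(p))
    p,_=sel(c,.155,.168,.54,-.3,.04); print('collar',len(p),p.mean(0),cv2.minEnclosingCircle((p[:,:2]*1000).astype(np.float32)))
    p,_=sel(c,.095,.145,.54,-.3,.03); print('shaft',len(p),p.mean(0))
    p,_=sel(c,.095,.145,.58,.1,.05);print('tube side',len(p),circ(p,.029))
    p,_=sel(c,.06,.12,.48,.22,.05); print('ball', len(p), p.mean(0),p.max(0))
    p,_=sel(c,.020,.03,.48,.22,.05); print('blk', len(p), p.mean(0),rect(p))
    for nm,x,y,z,r in(('tin',.709,-.221,.12,.06),('mug',.41,-.09,.085,.06),('jar',.69,.305,.1,.06)):
        p,_=sel(c,z-.008,z+.008,x,y,r); print(nm,len(p),p.mean(0),cv2.minEnclosingCircle((p[:,:2]*1000).astype(np.float32)))
E
python3 meas.py
```

```text
== side
rim 92 [0.55863486 0.09359901 0.15831764] 0.0025718136910079454 ((552.0565185546875, 90.59931182861328), 30.51933479309082)
chute top 807 0.34216503705108825 ((624.926513671875, 117.86528015136719), (209.09262084960938, 82.23075866699219), 20.60404396057129)
stand top 926 0.08409732313285173 ((550.6796264648438, -303.91070556640625), (103.67897033691406, 103.34101104736328), 69.3847885131836)
handle sides 139 [ 0.54270323 -0.30623954  0.18668975] ((541.9247436523438, -303.4108581542969), (29.855472564697266, 28.871341705322266), 4.519846439361572)
handle top 82 [ 0.54860624 -0.3030529   0.21333304] ((549.8201904296875, -303.7444152832031), (24.53512954711914, 27.210159301757812), 80.40478515625)
collar 208 [ 0.5412337  -0.30753968  0.16169049] ((548.8640747070312, -303.9841613769531), 29.121959686279297)
shaft 95 [ 0.54275703 -0.3065696   0.11630584]
tube side 322 (array([0.579 , 0.0836]), np.float64(0.0079))meas.py:25: RuntimeWarning: Mean of empty slice.
  p,_=sel(c,.06,.12,.48,.22,.05); print('ball', len(p), p.mean(0),p.max(0))
  ret = um.true_divide(
Traceback (most recent call last):
  File "meas.py", line 25, in <module>
    p,_=sel(c,.06,.12,.48,.22,.05); print('ball', len(p), p.mean(0),p.max(0))
                                                                    ~~~~~^^^
ValueError: zero-size array to reduction operation maximum which has no identity
```

```bash
sed -i 's/\.48,\.22,\.05/.47,.32,.06/; s/print(.ball.*$/print("ball",len(p),p.mean(0),p.max(0))/' meas.py; sed -i 's/sel(c,.020,.03,.48,.22/sel(c,.020,.03,.49,.31/; s/sel(c,.095,.145,.58,.1,.05);print/sel(c,.05,.145,.56,.09,.045);print/' meas.py
python3 meas.py
python3 - <<'E'
from meas import *
save(a,'stand_crop.png',(340,250,460,360),6)
save(b,'grcrop.png',(215,160,335,260),6)
save(a,'levcrop.png',(190,190,300,280),6)
E
```

```text
== side
rim 92 [0.55863486 0.09359901 0.15831764] 0.0025718136910079454 ((552.0565185546875, 90.59931182861328), 30.51933479309082)
chute top 807 0.34216503705108825 ((624.926513671875, 117.86528015136719), (209.09262084960938, 82.23075866699219), 20.60404396057129)
stand top 926 0.08409732313285173 ((550.6796264648438, -303.91070556640625), (103.67897033691406, 103.34101104736328), 69.3847885131836)
handle sides 139 [ 0.54270323 -0.30623954  0.18668975] ((541.9247436523438, -303.4108581542969), (29.855472564697266, 28.871341705322266), 4.519846439361572)
handle top 82 [ 0.54860624 -0.3030529   0.21333304] ((549.8201904296875, -303.7444152832031), (24.53512954711914, 27.210159301757812), 80.40478515625)
collar 208 [ 0.5412337  -0.30753968  0.16169049] ((548.8640747070312, -303.9841613769531), 29.121959686279297)
shaft 95 [ 0.54275703 -0.3065696   0.11630584]
tube side 621 (array([0.5535, 0.0902]), np.float64(0.0061))
ball 62 [0.45769928 0.3238282  0.09308032] [0.47650825 0.34027026 0.10897808]
blk 171 [0.48470181 0.31998546 0.02467529] ((487.70904541015625, 322.6224365234375), (52.96
[... 4071 characters left out ...]
((551.3822631835938, -300.76708984375), 28.65353012084961)
shaft 5 [ 0.54265738 -0.29338441  0.09859063]
tube side 144 (array([0.5491, 0.0928]), np.float64(0.004))
ball 56 [0.45837261 0.32827517 0.10182868] [0.47552519 0.33998721 0.11398168]
blk 186 [0.49336266 0.32070267 0.02522926] ((489.1042175292969, 324.1156005859375), (50.519378662109375, 70.26183319091797), 80.6572494506836)
tin 438 [ 0.72035363 -0.21631605  0.11985824] ((720.5260009765625, -215.7234344482422), 40.92955780029297)
mug 99 [ 0.41888621 -0.07080829  0.08482423] ((422.5665588378906, -68.81775665283203), 40.045230865478516)
jar 342 [0.70326223 0.32160537 0.09982788] ((703.620849609375, 321.3385009765625), 35.73440933227539)
```

View pics/stand_crop.png

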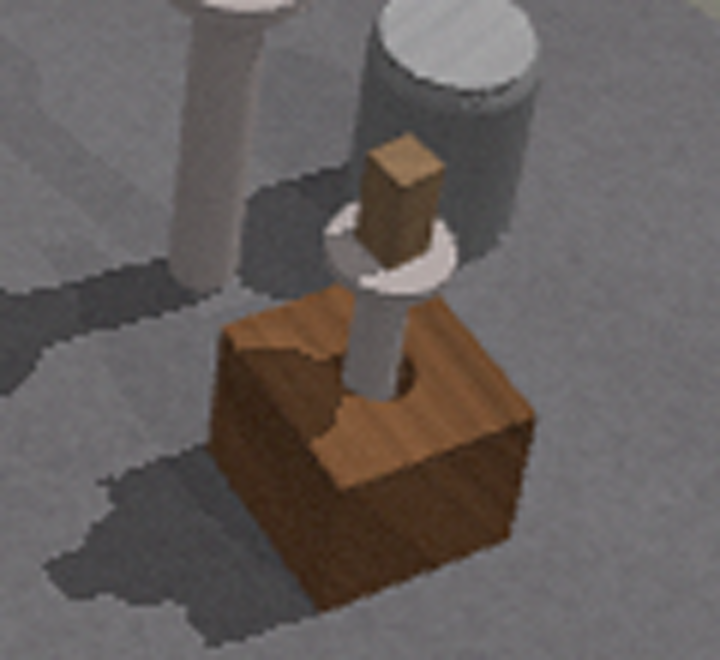

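View pics/grcrop.png

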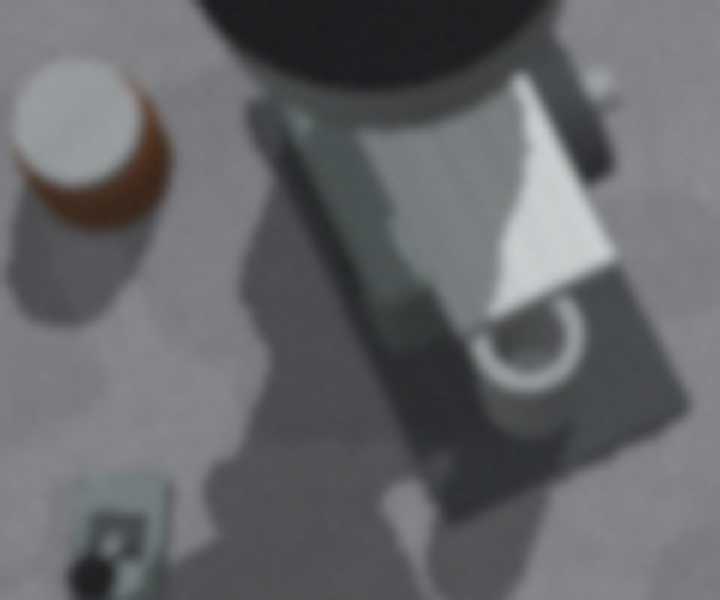

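View pics/levcrop.png

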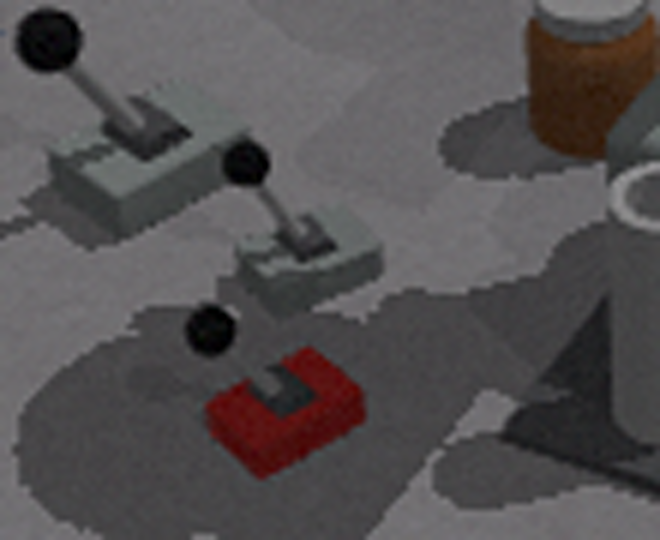

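```bash
cat > plan.py <<'E'
from h import *
def Rt(psi,phi):
    s,p=np.radians(psi),np.radians(phi)
    y=np.array([np.cos(p)*np.cos(s),np.cos(p)*np.sin(s),-np.sin(p)]); z=np.array([-np.sin(s),np.cos(s),0]); 
    return np.stack([np.cross(y,z),y,z],1)
def cur():
    s=env.read_state(); return np.array(s['ee_pos']),R.from_euler('xyz',s['tool_rot']).as_matrix(),s
def ang():
    p,M,s=cur(); y=M[:,1]; z=M[:,2]
    return np.round(p,4),'psi',np.degrees(np.arctan2(-z[0],z[1])).round(2),'phi',np.degrees(np.arcsin(-y[2])).round(2),'jaw z-tilt',np.round(z[2],4)
def rows(grip,wps,base=None,dec=2):
    """wps: list of (pos,psi,phi,nrows) ; interpolated from the current pose"""
    p0,M0,s=cur()
    if base is not None: p0,M0=base
    p,M=p0,M0; out=[]
    for pos,psi,phi,n in wps:
        pos=np.array(pos,float); M1=Rt(psi,phi); rv=R.from_matrix(M.T@M1).as_rotvec()
        for k in range(1,n+1):
            t=k/n; pk=p+(pos-p)*t; Mk=M@R.from_rotvec(rv*t).as_matrix()
            d=M0.T@(pk-p0)*100; r=np.degrees(R.from_matrix(M0.T@Mk).as_rotvec())
            out.append([grip]+[round(float(x),dec) for x in d]+[round(float(x),1) for x in r])
        p,M=pos,M1
    print(len(out),'rows'); print('[['+',\n'.join(str(r).replace(' ','') for r in out)+']]')
    return p,M
def log():
    import json
    s=env.read_state(); open('log.txt','a').write(json.dumps({k:np.array(s[k]).tolist() for k in('q','ee_pos','tool_rot')})+'\n')
    print('q',np.round(s['q'],2),'ft',np.round(s['ft_force'],1),'w',s['width'],'t',s['time_s']); print(*ang())
E
python3 - <<'E'
from plan import *
from meas import sel,a,b
for n,c in(('s',a),('t',b)):
    for nm,x,y,z in(('big',.46,.42,.06),('red',.42,.23,.06)):
        p,i=sel(c,z,.2,x,y,.06); m=i.max(1)<60; p=p[m]; print(n,nm,len(p),p.mean(0) if len(p) else'',p.max(0) if len(p) else '')
log()
rows(9.1,[((.25,.40,.38),-20,80,4),((.40,.10,.40),-12,60,8),((.42,-.22,.36),-9,45,8)],dec=1)
E
```

```text
== side
rim 92 [0.55863486 0.09359901 0.15831764] 0.0025718136910079454 ((552.0565185546875, 90.59931182861328), 30.51933479309082)
chute top 807 0.34216503705108825 ((624.926513671875, 117.86528015136719), (209.09262084960938, 82.23075866699219), 20.60404396057129)
stand top 926 0.08409732313285173 ((550.6796264648438, -303.91070556640625), (103.67897033691406, 103.34101104736328), 69.3847885131836)
handle sides 139 [ 0.54270323 -0.30623954  0.18668975] ((541.9247436523438, -303.4108581542969), (29.855472564697266, 28.871341705322266), 4.519846439361572)
handle top 82 [ 0.54860624 -0.3030529   0.21333304] ((549.8201904296875, -303.7444152832031), (24.53512954711914, 27.210159301757812), 80.40478515625)
collar 208 [ 0.5412337  -0.30753968  0.16169049] ((548.8640747070312, -303.9841613769531), 29.121959686279297)
shaft 95 [ 0.54275703 -0.3065696   0.11630584]
tube side 621 (array([0.5535, 0.0902]), np.float64(0.0061))
ball 62 [0.45769928 0.3238282  0.09308032] [0.47650825 0.34027026 0.10897808]
blk 171 [0.48470181 0.31998546 0.02467529] ((487.70904541015625, 322.6224365234375), (52.96
[... 2386 characters left out ...]
5.5,-11.8,-4.4,0.3,-2.3,-7.5],
[9.1,7.3,-15.8,-5.9,0.3,-3.1,-10.0],
[9.1,10.5,-16.0,-8.6,0.7,-4.1,-12.5],
[9.1,13.7,-16.3,-11.3,1.0,-5.1,-15.0],
[9.1,16.9,-16.5,-14.0,1.3,-6.0,-17.5],
[9.1,20.1,-16.8,-16.7,1.7,-7.0,-20.0],
[9.1,23.3,-17.0,-19.4,2.0,-8.0,-22.5],
[9.1,26.5,-17.3,-22.2,2.3,-8.9,-24.9],
[9.1,29.7,-17.5,-24.9,2.7,-9.9,-27.4],
[9.1,32.9,-17.8,-27.6,3.0,-10.9,-29.9],
[9.1,34.7,-17.3,-31.2,3.3,-11.2,-31.8],
[9.1,36.5,-16.7,-34.7,3.6,-11.5,-33.6],
[9.1,38.3,-16.2,-38.3,4.0,-11.8,-35.5],
[9.1,40.1,-15.7,-41.9,4.3,-12.1,-37.4],
[9.1,41.9,-15.2,-45.5,4.6,-12.4,-39.2],
[9.1,43.7,-14.7,-49.1,5.0,-12.7,-41.1],
[9.1,45.5,-14.2,-52.6,5.3,-13.1,-42.9],
[9.1,47.3,-13.7,-56.2,5.6,-13.4,-44.8]]]
```

>>> play_rows([
  [[9.1,1.8,-3.9,-1.5,0.1,-0.8,-2.5],[9.1,3.6,-7.9,-2.9,0.2,-1.6,-5.0],[9.1,5.5,-11.8,-4.4,0.3,-2.3,-7.5],[9.1,7.3,-15.8,-5.9,0.3,-3.1,-10.0],[9.1,10.5,-16.0,-8.6,0.7,-4.1,-12.5],[9.1,13.7,-16.3,-11.3,1.0,-5.1,-15.0],[9.1,16.9,-16.5,-14.0,1.3,-6.0,-17.5],[9.1,20.1,-16.8,-16.7,1.7,-7.0,-20.0],[9.1,23.3,-17.0,-19.4,2.0,-8.0,-22.5],[9.1,26.5,-17.3,-22.2,2.3,-8.9,-24.9],[9.1,29.7,-17.5,-24.9,2.7,-9.9,-27.4],[9.1,32.9,-17.8,-27.6,3.0,-10.9,-29.9],[9.1,34.7,-17.3,-31.2,3.3,-11.2,-31.8],[9.1,36.5,-16.7,-34.7,3.6,-11.5,-33.6],[9.1,38.3,-16.2,-38.3,4.0,-11.8,-35.5],[9.1,40.1,-15.7,-41.9,4.3,-12.1,-37.4],[9.1,41.9,-15.2,-45.5,4.6,-12.4,-39.2],[9.1,43.7,-14.7,-49.1,5.0,-12.7,-41.1],[9.1,45.5,-14.2,-52.6,5.3,-13.1,-42.9],[9.1,47.3,-13.7,-56.2,5.6,-13.4,-44.8]],
])

```text
time_s: 2.1
ee_pos: [0.4195, -0.2114, 0.3612]
tool_rot: [-1.571, -0.788, -0.156]
ft_force: [1.9, 1.2, -0.5]
width: 0.992
```

```bash
sed -i 's/^for n,c in ((.side.,a),(.top.,b)):/if __name__=="__main__":\n  for n,c in (("side",a),("top",b)):/' meas.py; python3 - <<'E'
import re
s=open('meas.py').read(); i=s.index('  for n,c in'); j=s.index('\n',i)
s=s[:j]+'\n'+'\n'.join('  '+l for l in s[j+1:].split('\n')); open('meas.py','w').write(s)
E
python3 - <<'E'
from plan import *
log()
c=cap('side'); save(c,'side1.png',s=1.25)
c=cap('top'); save(c,'top1.png',s=1.25)
M=Rt(-9,45); g=np.array([.550,-.3025,.193])
rows(9.1,[(g-.09*M[:,1],-9,45,8)],dec=1)
E
```

```text
q [-1.03 -0.22  2.01  0.75  0.93 -2.78] ft [ 1.9  1.2 -0.5] w 0.9920205697526517 t 2.1
[ 0.4195 -0.2114  0.3612] psi -8.99 phi 44.85 jaw z-tilt -0.0005
8 rows
[[[9.1,-0.2,1.6,-0.8,0.0,-0.1,-0.0],
[9.1,-0.4,3.2,-1.6,0.1,-0.1,-0.0],
[9.1,-0.6,4.8,-2.4,0.1,-0.2,-0.0],
[9.1,-0.7,6.5,-3.2,0.2,-0.2,-0.1],
[9.1,-0.9,8.1,-4.0,0.2,-0.3,-0.1],
[9.1,-1.1,9.7,-4.8,0.2,-0.3,-0.1],
[9.1,-1.3,11.3,-5.6,0.3,-0.4,-0.1],
[9.1,-1.5,12.9,-6.4,0.3,-0.4,-0.1]]]
```

View pics/side1.png

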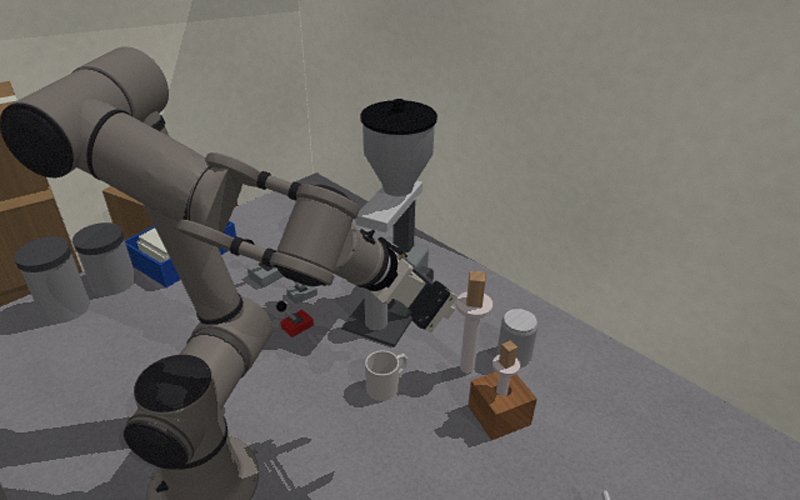

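View pics/top1.png

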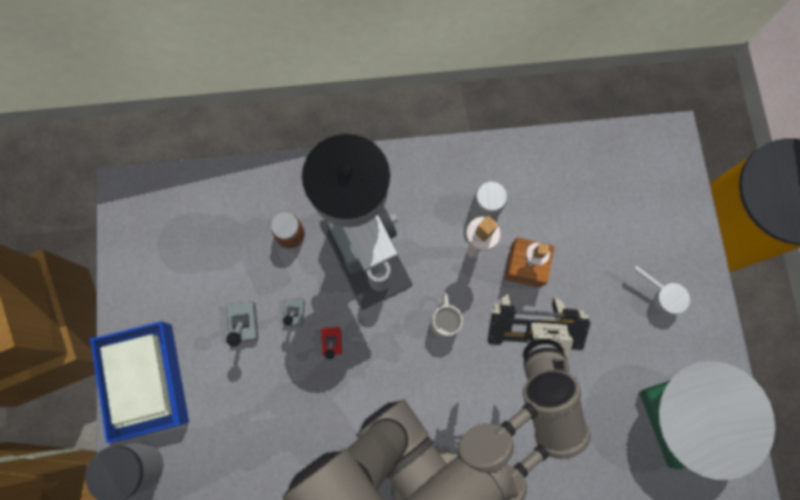

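The gripper in the pictures faces the stand, with the jaws level. The small pusher at (508,355) is still in place, and the large one at (477,300) lies to its left, clear of the path.

>>> play_rows([
  [[9.1,-0.2,1.6,-0.8,0,-0.1,0],[9.1,-0.4,3.2,-1.6,0.1,-0.1,0],[9.1,-0.6,4.8,-2.4,0.1,-0.2,0],[9.1,-0.7,6.5,-3.2,0.2,-0.2,-0.1],[9.1,-0.9,8.1,-4.0,0.2,-0.3,-0.1],[9.1,-1.1,9.7,-4.8,0.2,-0.3,-0.1],[9.1,-1.3,11.3,-5.6,0.3,-0.4,-0.1],[9.1,-1.5,12.9,-6.4,0.3,-0.4,-0.1],[9.1,-1.5,12.9,-6.4,0.3,-0.4,-0.1],[9.1,-1.5,12.9,-6.4,0.3,-0.4,-0.1]],
])

```text
time_s: 3.2
ee_pos: [0.4896, -0.2848, 0.2586]
tool_rot: [-1.569, -0.785, -0.148]
ft_force: [-0.2, 0.5, 0.3]
width: 0.993
```

```bash
python3 - <<'E'
from plan import *
log()
c=cap('top'); save(c,'top2.png',(330,130,530,290),4)
P=c['P']
m=(P[...,2]>.209)&(P[...,2]<.222)&(np.hypot(P[...,0]-.55,P[...,1]+.3025)<.025)
print(m.sum(),P[m].mean(0) if m.any() else '')
c=cap('side'); save(c,'side2.png',(330,200,480,340),5)
g=np.array([.550,-.3025,.193])
rows(9.1,[(g,-9,45,6)],dec=1)
E
```

```text
q [-0.97  0.12  2.01  0.98  0.68 -3.08] ft [-0.2  0.5  0.3] w 0.9930392338664175 t 3.2
[ 0.4896 -0.2848  0.2586] psi -8.43 phi 45.0 jaw z-tilt 0.0011
70 [ 0.55024441 -0.30009023  0.21416093]
6 rows
[[[9.1,-0.0,1.5,-0.1,-0.1,0.1,0.0],
[9.1,-0.1,3.0,-0.3,-0.1,0.1,0.0],
[9.1,-0.1,4.6,-0.4,-0.2,0.2,0.0],
[9.1,-0.2,6.1,-0.6,-0.2,0.3,0.1],
[9.1,-0.2,7.6,-0.7,-0.3,0.3,0.1],
[9.1,-0.3,9.1,-0.8,-0.4,0.4,0.1]]]
```

View pics/top2.png

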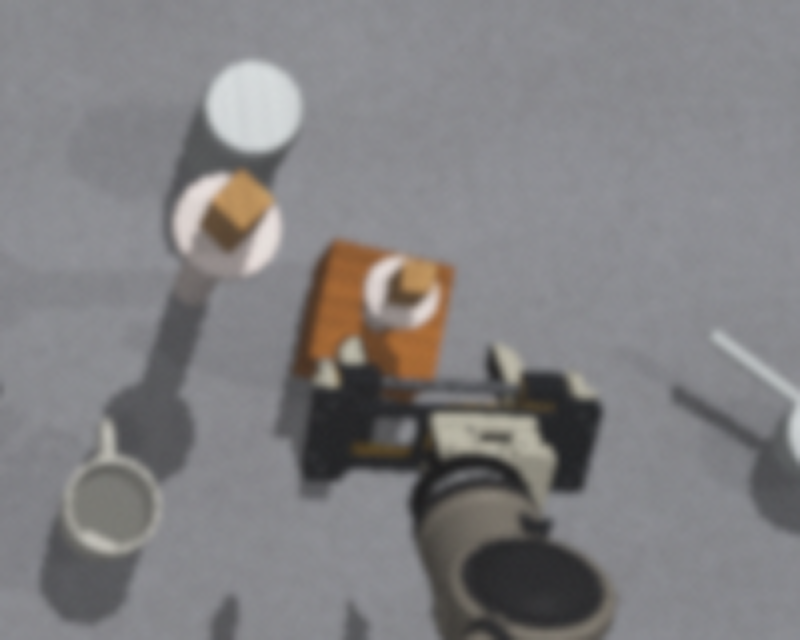

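View pics/side2.png

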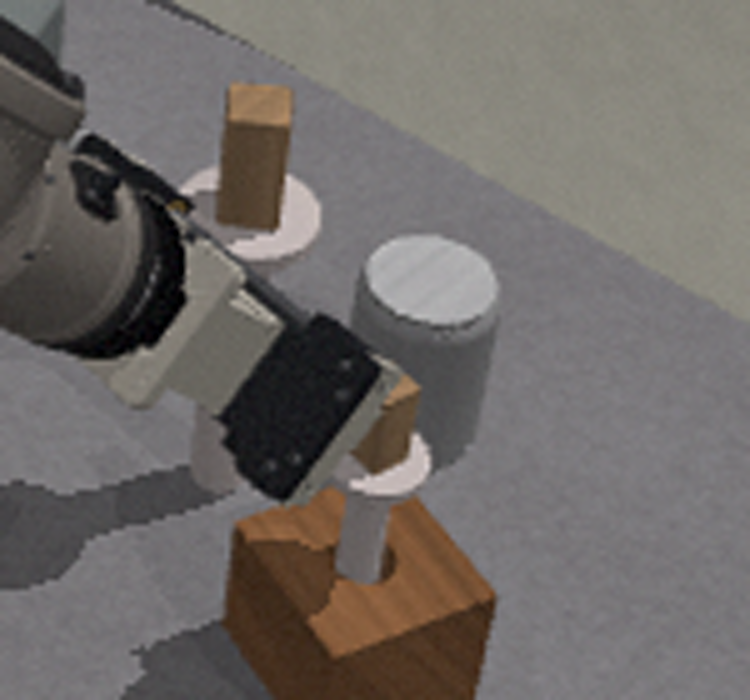

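```bash
cat > kin.py <<'E'
import numpy as np, json
from scipy.spatial.transform import Rotation as R
Rz=lambda a:R.from_euler('z',a).as_matrix(); Ry=lambda a:R.from_euler('y',a).as_matrix()
L=[json.loads(l) for l in open('log.txt')]
if __name__=="__main__":
    A=[];b=[]
    for s in L:
        q=s['q']; T=R.from_euler('xyz',s['tool_rot']).as_matrix()
        M1=Rz(q[0]);M2=M1@Ry(q[1]);M3=M2@Ry(q[2]);M4=M3@Rz(q[3]);M5=M4@Ry(q[4]);M6=M5@Rz(q[5])
        print(np.round(M6.T@T,3).tolist())
        A.append(np.column_stack([[0,0,1],M1[:,1],M2[:,2],M3[:,2],M5[:,2]])); b.append(s['ee_pos'])
    A=np.vstack(A);b=np.hstack(b); x,r,k,sv=np.linalg.lstsq(A,b,rcond=None); print(x,k,sv,np.round((A@x-b)*1000,1))
E
python3 kin.py
```

```text
[[-0.0, -0.0, -1.0], [-1.0, 0.0, 0.0], [0.0, 1.0, -0.0]]
[[-0.0, -0.0, -1.0], [-1.0, -0.0, -0.0], [-0.0, 1.0, -0.0]]
[[-0.0, -0.0, -1.0], [-1.0, -0.0, 0.0], [-0.0, 1.0, -0.0]]
[0.18357647 0.07922068 0.49095998 0.36632502 0.31412695] 5 [2.98257698 1.80237358 1.59159954 0.49812681 0.27269871] [-4.6 -2.1  2.6 -2.9  1.8 -0.3  3.2 -7.  -2.3]
```

```bash
python3 - <<'E'
from kin import *
import itertools
def mats(s):
    q=s['q'];M1=Rz(q[0]);M2=M1@Ry(q[1]);M3=M2@Ry(q[2]);M4=M3@Rz(q[3]);M5=M4@Ry(q[4]);return [M1,M2,M3,M4,M5]
base=[(0,2),(1,2),(2,2),(4,2)]
ext=[(0,0),(0,1),(1,0),(2,0),(3,0),(3,1),(4,0)]
for n in(1,2,3):
  res=[]
  for e in itertools.combinations(ext,n):
    A=np.vstack([np.column_stack([mats(s)[i][:,j] for i,j in base+list(e)]) for s in L]); b=np.hstack([s['ee_pos'] for s in L])
    x,_,k,_=np.linalg.lstsq(A,b,rcond=None); res.append((np.abs(A@x-b).max()*1000,e,np.round(x,4)))
  for r in sorted(res,key=lambda r:r[0])[:4]: print(n,*r)
E
```

```text
1 7.033375364420669 ((0, 1),) [0.1836 0.491  0.3663 0.3141 0.0792]
1 43.7567097817988 ((3, 1),) [0.1519 0.5081 0.344  0.3427 0.0665]
1 56.611683582573406 ((0, 0),) [ 0.224   0.5876  0.4594  0.441  -0.1334]
1 57.702314463021374 ((1, 0),) [ 0.2141  0.5918  0.4423  0.4531 -0.1236]
2 5.551115123125783e-13 ((0, 1), (2, 0)) [0.2229 0.5062 0.3796 0.3221 0.0764 0.0465]
2 2.860897443632271 ((0, 1), (3, 0)) [0.1966 0.4813 0.3804 0.2924 0.0754 0.0228]
2 5.749400726613341 ((0, 1), (3, 1)) [ 0.1858  0.492   0.3665  0.3157  0.0818 -0.0041]
2 6.621300854502743 ((0, 0), (0, 1)) [ 0.1853  0.4926  0.3729  0.3154 -0.0068  0.0788]
3 2.7755575615628914e-13 ((0, 0), (0, 1), (2, 0)) [ 0.2229  0.5062  0.3796  0.3221 -0.      0.0764  0.0465]
3 2.7755575615628914e-13 ((0, 1), (2, 0), (4, 0)) [ 0.2229  0.5062  0.3796  0.3221  0.0764  0.0465 -0.    ]
3 5.551115123125783e-13 ((0, 1), (2, 0), (3, 0)) [ 0.2229  0.5062  0.3796  0.3221  0.0764  0.0465 -0.    ]
3 6.106226635438361e-13 ((0, 1), (1, 0), (2, 0)) [ 0.2229  0.5062  0.3796  0.3221  0.0764 -0.      0.0465]
```

```bash
cat > ik.py <<'E'
from plan import *
from scipy.optimize import least_squares
Rz=lambda a:R.from_euler('z',a).as_matrix(); Ry=lambda a:R.from_euler('y',a).as_matrix()
C=np.array([[0,0,-1.],[-1,0,0],[0,1,0]])
lo=np.array([-2.53,-.77,.04,-1,.28,-3.11]); hi=np.array([2.53,2.02,2.7,4.14,2.66,3.11])
def fk(q):
    M1=Rz(q[0]);M2=M1@Ry(q[1]);M3=M2@Ry(q[2]);M5=M3@Rz(q[3])@Ry(q[4])
    return np.array([0,0,.2229])+.0764*M1[:,1]+.5062*M2[:,2]+.0465*M3[:,0]+.3796*M3[:,2]+.3221*M5[:,2], M5@Rz(q[5])@C
def ik(p,M,q0):
    def f(q):
        a,b=fk(q); return np.r_[(a-p)*5,R.from_matrix(b.T@M).as_rotvec()]
    best=None
    for q in [q0]+[np.clip(np.array(q0)+d,lo+.01,hi-.01) for d in np.random.default_rng(0).normal(0,.5,(4,6))]:
        s=least_squares(f,np.clip(q,lo+1e-3,hi-1e-3),bounds=(lo,hi))
        if best is None or s.cost<best.cost-1e-9: best=s
        if best.cost<1e-8: break
    return best.x,np.sqrt(2*best.cost)
FL=np.diag([-1.,1,-1])
E
python3 - <<'E'
from ik import *
g=np.array([.55,-.3025,.193]); t=np.array([.551,.0912,.194]); e=np.array([np.cos(np.radians(20.7)),np.sin(np.radians(20.7)),0])
q0=[-.8,.3,1.6,1,.7,0.1]
for phi in(35,45,55,65):
    for nm,p,psi,f in(('grasp',g,-9,phi),('lift',g+[0,0,.12],-9,phi),('mid',[.42,-.15,.34],0,phi),('enter',t-.08*e+[0,0,.13],20.7,phi-25),('seat',t,20.7,phi),('enter10',t-.08*e+[0,0,.13],10,phi-25),('seat10',t,10,phi)):
        q,r=ik(np.array(p),Rt(psi,f)@FL,q0); print(phi,nm,np.round(q,2),round(r,4))
E
```

```text
35 grasp [-0.93  0.35  2.09  1.71  0.62 -0.68] 0.0
35 lift [-0.93  0.15  1.93  1.21  0.66 -0.07] 0.0
35 mid [-1.13 -0.26  2.22  1.08  1.   -0.1 ] 0.0
35 enter [-0.69  0.03  2.57  1.94  1.16 -1.06] 0.0
35 seat [-0.26  0.23  2.3   1.99  0.55 -0.88] 0.0
35 enter10 [-0.44 -0.02  2.62  2.39  0.97 -1.2 ] 0.0
35 seat10 [-0.11  0.21  2.32  2.53  0.41 -1.16] 0.0
45 grasp [-0.87  0.31  1.97  1.19  0.52 -0.12] 0.0
45 lift [-0.87  0.15  1.79  0.79  0.71  0.37] 0.0
45 mid [-0.98 -0.24  2.08  0.8   0.97  0.23] 0.0
45 enter [-0.62 -0.13  2.44  1.7   0.91 -0.68] 0.0
45 seat [-0.2   0.18  2.17  1.35  0.39 -0.18] 0.0
45 enter10 [-0.38 -0.18  2.48  2.07  0.6  -0.8 ] 0.0
45 seat10 [-0.14  0.17  2.19  1.45  0.28 -0.1 ] 0.0592
55 grasp [-0.81  0.32  1.83  0.67  0.59  0.43] 0.0
55 lift [-0.81  0.19  1.64  0.48  0.86  0.69] 0.0
55 mid [-0.84 -0.19  1.95  0.53  1.02  0.53] 0.0
55 enter [-0.52 -0.19  2.3   1.35  0.76 -0.25] 0.0
55 seat [-0.13  0.19  2.02  0.65  0.47  0.56] 0.0
55 enter10 [-0.32 -0.24  2.33  1.45  0.42 -0.12] 0.0
55 seat10 [-0.05  0.18  2.03  0.37  0.36  1.04] 0.0
65 grasp [-0.75  0.36  1.68  0.35  0.77  0.77] 0.0
65 lift [-0.75  0.26  1.48  0.27  1.05  0.89] 0.0
65 mid [-0.73 -0.12  1.81  0.32  1.13  0.75] 0.0
65 enter [-0.41 -0.2   2.16  0.95  0.72  0.2 ] 0.0
65 seat [-0.08  0.23  1.87  0.29  0.67  0.93] 0.0
65 enter10 [-0.25 -0.23  2.18  0.75  0.48  0.6 ] 0.0
65 seat10 [-0.02  0.22  1.88  0.14  0.62  1.28] 0.0
```

```bash
cat > traj.py <<'E'
from ik import *
import sys
PSI=20.7; T=np.array([.551,.0912,.160]); e=np.array([np.cos(np.radians(PSI)),np.sin(np.radians(PSI)),0])
def Xf(d,th):
    t=np.radians(th); d=max(d,0); return (d*np.tan(t)+12/np.cos(t)-12*np.cos(t))/2
def pose(d,th,phi,L):   # tool pose from pusher state; L grasp height along axis (mm)
    t=np.radians(th); x=Xf(d,th)-L*np.sin(t); z=-d+L*np.cos(t)
    return T+e*x/1000+[0,0,z/1000],phi-th,x,z
WP=[(-40,16),(-10,16),(20,16),(40,14),(55,11.5),(80,8),(105,5),(130,0),(138,0)]
def box(x,z,ph,a0,a1,h):
    p=np.radians(ph); y=np.array([np.cos(p),-np.sin(p)]); n=np.array([np.sin(p),np.cos(p)])
    return [np.array([x,z])-y*a+n*s for a in np.linspace(a0,a1,15) for s in np.linspace(-h,h,9)]
def clr(P):
    m=1e9; mt=1e9
    for X,Z in P:
        dx=max(-20-X,0); dz=max(155-Z,Z-183,0); m=min(m,np.hypot(dx,dz))
        dx=max(abs(X)-29,0); dz=max(Z,0); mt=min(mt,np.hypot(dx,dz))
    return round(m),round(mt)
if __name__=="__main__":
  for phi in(35,40,45,50):
    q=[-.6,-.1,2.4,1.7,.9,-.6]
    for d,th in WP:
        p,ph,x,z=pose(d,th,phi,178)
        q,r=ik(p,Rt(PSI,ph)@FL,q)
        t=np.radians(th); ts=20-12*np.cos(t)-Xf(d,th)
        hc=box(x,z,0,0,0,0); ax=np.array([-np.sin(t),np.cos(t)]); pe=np.array([np.cos(t),np.sin(t)]); f=np.array([Xf(d,th),-d])
        H=[f+ax*l+pe*s for l in(150,175,200) for s in(-12,12)]
        print(phi,d,th,np.round(q,2),round(r,4),'tube margin %.1f'%ts,'handle',clr(H)[0],'body',clr(box(x,z,ph,47,130,37.5)),'wrist',clr(box(x,z,ph,130,320,50)))
E
python3 traj.py
```

```text
35 -40 16 [-0.5  -0.16  2.31  1.66  0.8  -0.49] 0.0 tube margin 8.0 handle 10 body (83, 206) wrist (166, 260)
35 -10 16 [-0.5  -0.1   2.37  1.78  0.82 -0.66] 0.0 tube margin 8.0 handle 9 body (73, 178) wrist (156, 237)
35 20 16 [-0.49 -0.01  2.42  1.9   0.85 -0.84] 0.0 tube margin 5.1 handle 14 body (61, 150) wrist (144, 214)
35 40 14 [-0.45  0.03  2.41  1.94  0.81 -0.87] 0.0 tube margin 3.0 handle 11 body (48, 132) wrist (129, 199)
35 55 11.5 [-0.41  0.05  2.39  1.94  0.75 -0.86] 0.0 tube margin 2.4 handle 12 body (38, 119) wrist (114, 188)
35 80 8 [-0.36  0.1   2.36  1.95  0.68 -0.85] 0.0 tube margin 2.4 handle 35 body (24, 97) wrist (94, 170)
35 105 5 [-0.32  0.15  2.34  1.98  0.63 -0.87] 0.0 tube margin 3.4 handle 60 body (30, 76) wrist (78, 152)
35 130 0 [-0.26  0.19  2.28  1.91  0.53 -0.78] 0.0 tube margin 8.0 handle 85 body (39, 54) wrist (58, 134)
35 138 0 [-0.26  0.21  2.29  1.96  0.54 -0.84] 0.0 tube margin 8.0 handle 93 body (45, 48) wrist (58, 129)
40 -40 16 [-0.46 -0.19  2.24  1.46  0.74 -0.27] 0.0 tube margin 8.0 handle 10 body (85, 211) wrist (168, 270)
40 -10 16 [-0.4
[... 2100 characters left out ...]
e margin 5.1 handle 14 body (51, 165) wrist (134, 238)
50 40 14 [-0.34 -0.06  2.21  1.28  0.57 -0.12] 0.0 tube margin 3.0 handle 11 body (35, 147) wrist (115, 221)
50 55 11.5 [-0.3  -0.03  2.18  1.22  0.54 -0.05] 0.0 tube margin 2.4 handle 12 body (23, 134) wrist (98, 209)
50 80 8 [-0.25  0.03  2.15  1.14  0.49  0.04] 0.0 tube margin 2.4 handle 35 body (9, 112) wrist (73, 189)
50 105 5 [-0.21  0.09  2.13  1.09  0.45  0.1 ] 0.0 tube margin 3.4 handle 60 body (15, 89) wrist (50, 169)
50 130 0 [-0.16  0.15  2.07  0.88  0.43  0.32] 0.0 tube margin 8.0 handle 85 body (16, 67) wrist (25, 148)
50 138 0 [-0.16  0.17  2.09  0.92  0.42  0.27] 0.0 tube margin 8.0 handle 93 body (21, 60) wrist (25, 142)
```

>>> play_rows([
  [[9.1,0,0,0,0,8,0],[9.1,0,0,0,0,16,0],[9.1,0,0,0,0,24,0],[9.1,0,0,0,0,32,0],[9.1,0,0,0,0,40,0],[9.1,0,0,0,0,48,0],[9.1,0,0,0,0,56,0],[9.1,0,0,0,0,64,0],[9.1,0,0,0,0,72,0],[9.1,0,0,0,0,80,0],[9.1,0,0,0,0,88,0],[9.1,0,0,0,0,96,0],[9.1,0,0,0,0,104,0],[9.1,0,0,0,0,112,0],[9.1,0,0,0,0,120,0],[9.1,0,0,0,0,128,0],[9.1,0,0,0,0,136,0],[9.1,0,0,0,0,144,0],[9.1,0,0,0,0,152,0],[9.1,0,0,0,0,160,0]],
])

```text
time_s: 5.3
ee_pos: [0.4894, -0.2854, 0.2598]
tool_rot: [-1.244, 0.73, -2.82]
ft_force: [0.1, 0.7, 1.2]
width: 0.991
```

```bash
python3 - <<'E'
s=open('plan.py').read()
s=s.replace("M1=Rt(psi,phi);","M1=Rt(psi,phi)@FL;").replace("def Rt","FL=np.diag([-1.,1,-1])\ndef Rt").replace("y=M[:,1]; z=M[:,2]","y=M[:,1]; z=-M[:,2]")
open('plan.py','w').write(s)
E
python3 - <<'E'
from plan import *
log()
M=Rt(-9,40); g=np.array([.550,-.3025,.193])
rows(9.1,[(g-.08*M[:,1],-9,40,5),(g,-9,40,8)],dec=1)
E
```

```text
q [-0.97  0.11  2.01  0.98  0.68 -0.29] ft [0.1 0.7 1.2] w 0.9909648541801321 t 5.3
[ 0.4894 -0.2854  0.2598] psi 5.69 phi 44.89 jaw z-tilt -0.2396
13 rows
[[[9.1,0.2,0.2,0.1,0.2,4.0,1.0],
[9.1,0.5,0.5,0.1,0.5,8.0,1.9],
[9.1,0.7,0.7,0.2,0.7,12.0,2.9],
[9.1,1.0,0.9,0.3,0.9,16.0,3.8],
[9.1,1.2,1.2,0.4,1.2,20.1,4.8],
[9.1,1.1,2.2,0.4,1.2,20.1,4.8],
[9.1,1.0,3.2,0.4,1.2,20.1,4.8],
[9.1,1.0,4.2,0.5,1.2,20.1,4.8],
[9.1,0.9,5.2,0.5,1.2,20.1,4.8],
[9.1,0.8,6.1,0.5,1.2,20.1,4.8],
[9.1,0.7,7.1,0.6,1.2,20.1,4.8],
[9.1,0.7,8.1,0.6,1.2,20.1,4.8],
[9.1,0.6,9.1,0.6,1.2,20.1,4.8]]]
```

>>> play_rows([
  [[9.1,0.2,0.2,0.1,0.2,4,1],[9.1,0.5,0.5,0.1,0.5,8,1.9],[9.1,0.7,0.7,0.2,0.7,12,2.9],[9.1,1.0,0.9,0.3,0.9,16,3.8],[9.1,1.2,1.2,0.4,1.2,20,4.8],[9.1,1.2,1.2,0.4,1.2,20,4.8],[9.1,1.2,1.2,0.4,1.2,20,4.8]],
])

```text
time_s: 6.0
ee_pos: [0.4898, -0.2936, 0.2439]
tool_rot: [-1.562, 0.872, 2.997]
ft_force: [0.7, -0.6, -0.0]
width: 0.996
```

```bash
python3 - <<'E'
from plan import *
log()
M=Rt(-9,40); g=np.array([.550,-.3025,.193]); print(g-.08*M[:,1])
rows(9.1,[(g,-9,40,8)],dec=1)
E
```

```text
q [-1.02  0.15  2.09  1.25  0.66 -0.25] ft [ 0.7 -0.6 -0. ] w 0.9958005345160391 t 6.0
[ 0.4898 -0.2936  0.2439] psi -8.68 phi 40.02 jaw z-tilt -0.0059
[ 0.48947095 -0.29291314  0.24442301]
8 rows
[[[9.1,-0.0,1.0,-0.0,0.0,0.1,0.0],
[9.1,-0.0,2.0,-0.0,0.0,0.1,0.0],
[9.1,-0.0,3.0,-0.0,0.0,0.2,0.0],
[9.1,-0.0,4.0,-0.0,0.0,0.2,0.0],
[9.1,-0.0,5.0,-0.0,0.0,0.3,0.0],
[9.1,-0.0,5.9,-0.0,0.0,0.4,0.0],
[9.1,-0.0,6.9,-0.1,0.0,0.4,0.0],
[9.1,-0.0,7.9,-0.1,0.0,0.5,0.0]]]
```

On target. Advancing 7.9 cm, then closing.

>>> play_rows([
  [[9.1,0,1,0,0,0.1,0],[9.1,0,2,0,0,0.1,0],[9.1,0,3,0,0,0.2,0],[9.1,0,4,0,0,0.3,0],[9.1,0,5,0,0,0.4,0],[9.1,0,5.9,0,0,0.4,0],[9.1,0,6.9,-0.1,0,0.5,0],[9.1,0,7.9,-0.1,0,0.5,0],[9.1,0,7.9,-0.1,0,0.5,0]],
])

```text
time_s: 6.9
ee_pos: [0.5504, -0.3019, 0.1913]
tool_rot: [-1.576, 0.871, 2.98]
ft_force: [-0.8, -0.4, -0.6]
width: 0.99
```

```bash
python3 - <<'E'
from plan import *
log()
c=cap('side'); save(c,'side3.png',(330,200,480,340),5)
c=cap('top'); save(c,'top3.png',(360,150,490,260),6)
E
```

```text
q [-0.9   0.33  2.03  1.47  0.55 -0.42] ft [-0.8 -0.4 -0.6] w 0.9896124692133338 t 6.9
[ 0.5504 -0.3019  0.1913] psi -9.03 phi 40.1 jaw z-tilt 0.0036
```

View pics/side3.png

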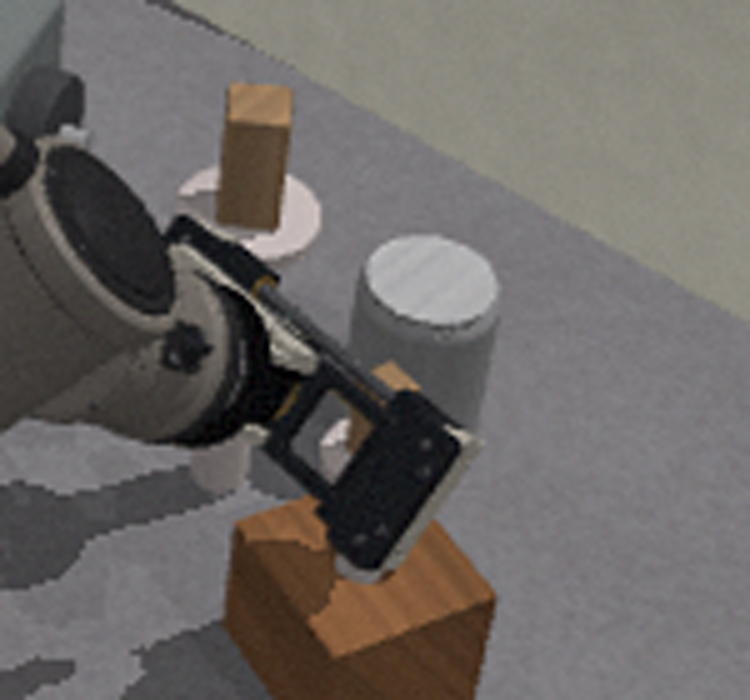

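View pics/top3.png

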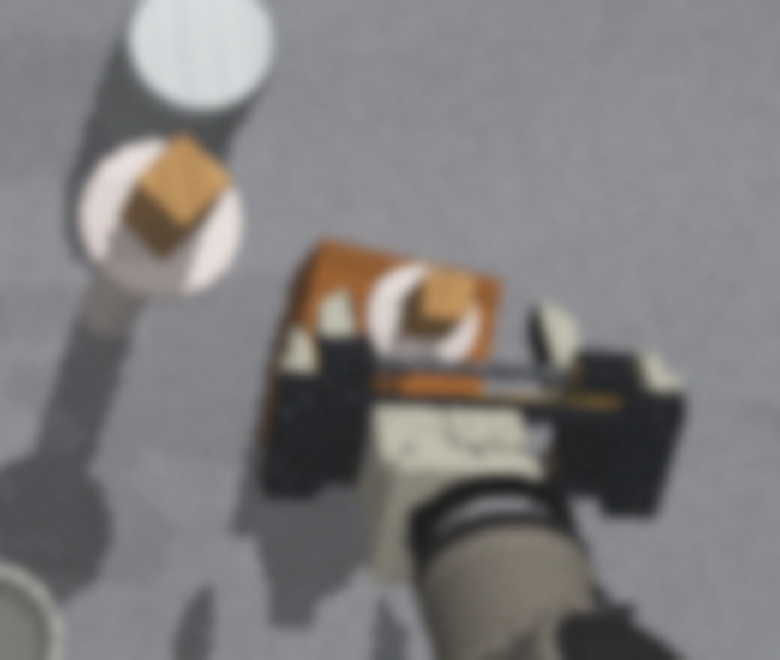

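The handle sits between the fingertips: in the top crop the tips are at (340,300) and (550,330), and the handle is at (445,295). Closing.

>>> play_rows([
  [[2.0,0,0,0,0,0,0],[2.0,0,0,0,0,0,0],[2.0,0,0,0,0,0,0],[2.0,0,0,0,0,0,0],[2.0,0,0,0,0,0,0],[2.0,0,0,0,0,0,0],[2.0,0,0,0,0,0,0],[2.0,0,0,0,0,0,0],[2.0,0,0,0,0,0,0],[2.0,0,0,0,0,0,0]],
], newtons=40)

```text
time_s: 8.0
ee_pos: [0.5498, -0.3021, 0.1924]
tool_rot: [-1.575, 0.872, 2.98]
ft_force: [-0.1, 0.4, -0.3]
width: 0.258
```

```bash
python3 - <<'E'
from plan import *
log()
p,M,s=cur()
rows(2.0,[(p+[0,0,.13],-9,40,12)],dec=1)
E
```

```text
q [-0.9   0.33  2.03  1.47  0.55 -0.41] ft [-0.1  0.4 -0.3] w 0.2577452376965145 t 8.0
[ 0.5498 -0.3021  0.1924] psi -9.06 phi 40.04 jaw z-tilt 0.0029
12 rows
[[[2.0,-0.8,-0.7,-0.0,0.0,-0.0,0.0],
[2.0,-1.7,-1.4,-0.0,0.0,-0.0,0.0],
[2.0,-2.5,-2.1,-0.0,0.0,-0.0,0.0],
[2.0,-3.3,-2.8,-0.0,0.0,-0.1,0.0],
[2.0,-4.1,-3.5,-0.0,0.0,-0.1,0.0],
[2.0,-5.0,-4.2,-0.0,0.0,-0.1,0.0],
[2.0,-5.8,-4.9,-0.0,0.0,-0.1,0.0],
[2.0,-6.6,-5.6,-0.0,0.0,-0.1,0.0],
[2.0,-7.5,-6.3,-0.0,0.0,-0.1,0.0],
[2.0,-8.3,-7.0,-0.0,0.0,-0.1,0.0],
[2.0,-9.1,-7.7,-0.0,0.1,-0.2,0.0],
[2.0,-10.0,-8.4,-0.0,0.1,-0.2,0.0]]]
```

Width 0.258 × 92 ≈ 23.7 mm, which matches the handle. Lifting.

>>> play_rows([
  [[2.0,-0.8,-0.7,0,0,0,0],[2.0,-1.7,-1.4,0,0,0,0],[2.0,-2.5,-2.1,0,0,0,0],[2.0,-3.3,-2.8,0,0,0,0],[2.0,-4.1,-3.5,0,0,0,0],[2.0,-5.0,-4.2,0,0,0,0],[2.0,-5.8,-4.9,0,0,0,0],[2.0,-6.6,-5.6,0,0,0,0],[2.0,-7.5,-6.3,0,0,0,0],[2.0,-8.3,-7.0,0,0,0,0],[2.0,-9.1,-7.7,0,0,0,0],[2.0,-10.0,-8.4,0,0,0,0],[2.0,-10.0,-8.4,0,0,0,0],[2.0,-10.0,-8.4,0,0,0,0]],
])

```text
time_s: 9.4
ee_pos: [0.5495, -0.3023, 0.3224]
tool_rot: [-1.575, 0.871, 2.98]
ft_force: [-0.2, -0.1, -1.7]
width: 0.253
```

```bash
python3 - <<'E'
from plan import *
import pickle
log()
c=cap('side'); save(c,'side4.png',(300,120,480,320),4); pickle.dump(c,open('side4.pkl','wb'))
c=cap('top'); save(c,'top4.png',(360,150,490,260),6); pickle.dump(c,open('top4.pkl','wb'))
E
```

```text
q [-0.9   0.13  1.85  0.96  0.69  0.2 ] ft [-0.2 -0.1 -1.7] w 0.2532274356678785 t 9.4
[ 0.5495 -0.3023  0.3224] psi -9.05 phi 40.08 jaw z-tilt 0.0029
```

View pics/side4.png

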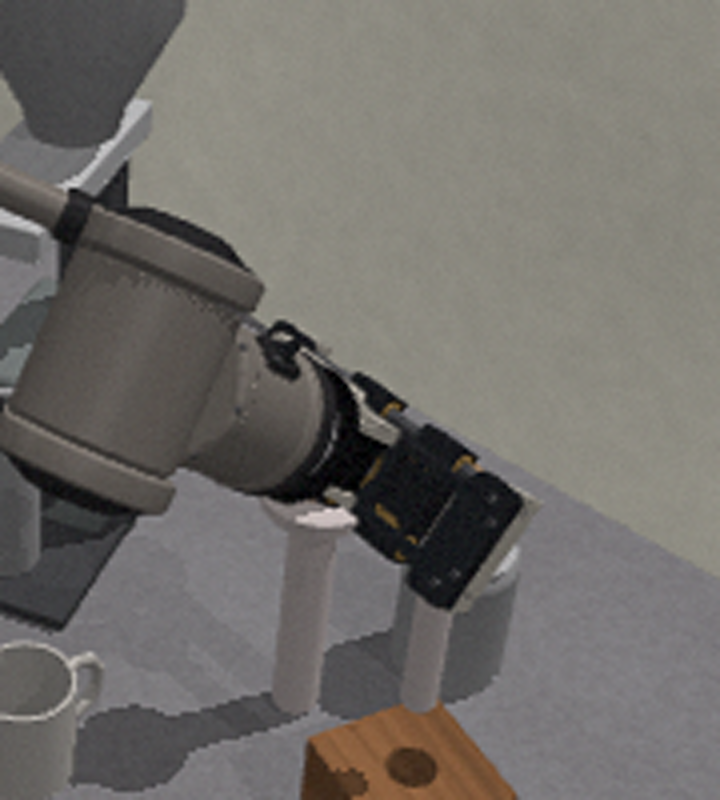

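View pics/top4.png

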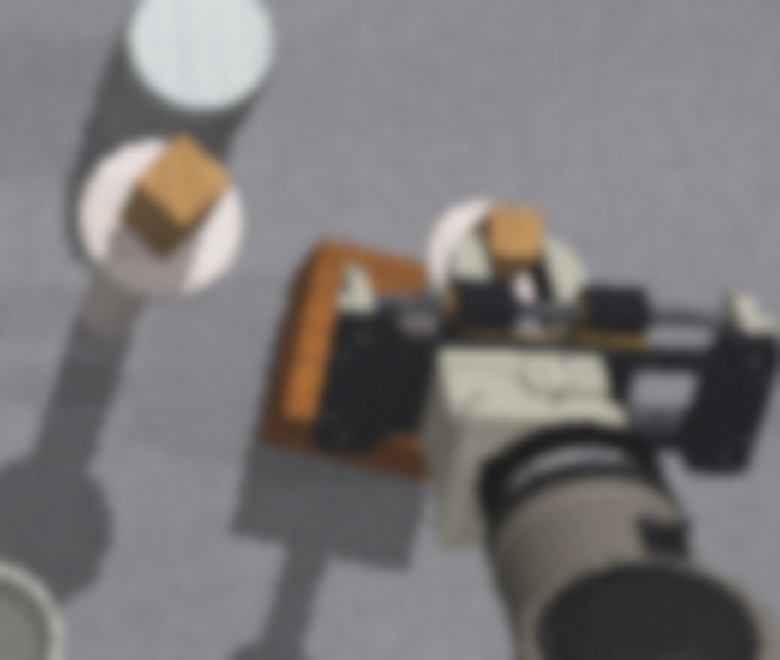

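```bash
cat > axis.py <<'E'
from plan import *
def axis(c,p0,zlo,zhi,r=.012,view=None,ax0=(0,0,1),rad=.045):
    """fit an axis line of radius-r cylinder to cloud around p0"""
    from scipy.optimize import least_squares
    P=c['P'];I=c['img'].astype(int); ax0=np.array(ax0)/np.linalg.norm(ax0)
    d=P-p0; l=d@ax0; off=np.linalg.norm(d-l[...,None]*ax0,axis=-1)
    m=(l>zlo)&(l<zhi)&(off<rad)&((I.max(-1)-I.min(-1))<25)&(I.min(-1)>60)
    Q=P[m]
    u=np.cross(ax0,[0,1,0]);u/=np.linalg.norm(u);v=np.cross(ax0,u)
    dd=Q-p0; X=np.c_[dd@u,dd@v,dd@ax0]
    cam=np.array(c['cam_to_world'])[:3,3]-p0; w=np.array([cam@u,cam@v]); w/=np.linalg.norm(w)
    def f(q):
        cx=q[0]+q[2]*X[:,2]; cy=q[1]+q[3]*X[:,2]
        return np.hypot(X[:,0]-cx,X[:,1]-cy)-r
    i0=np.median(X[:,:2],0)-w*r*.7
    s=least_squares(f,[i0[0],i0[1],0,0],loss='soft_l1',f_scale=.0015)
    a=ax0+s.x[2]*u+s.x[3]*v; a/=np.linalg.norm(a)
    return len(Q),p0+s.x[0]*u+s.x[1]*v,a,np.abs(s.fun).mean(),m
E
python3 - <<'E'
from axis import *
import pickle
c=pickle.load(open('side4.pkl','rb'))
n,p,a,e,m=axis(c,np.array([.5495,-.3023,.3224]),-.17,-.075)
print(n,p,a,e); vv,uu=np.where(m); print(uu.min(),uu.max(),vv.min(),vv.max())
print(p+a*(-.178/a[2]), 'tilt deg x,y',np.degrees(a[:2]))
c=pickle.load(open('top4.pkl','rb'));P=c['P'];I=c['img'].astype(int)
m=(P[...,2]>.33)&(np.hypot(P[...,0]-.55,P[...,1]+.3)<.03)&(I[...,0]-I[...,2]>50)
print(m.sum(),P[m].mean(0),cv2.minAreaRect((P[m][:,:2]*1000).astype(np.float32)))
E
```

```text
242 [ 0.55106502 -0.30296101  0.3224    ] [ 0.00524115 -0.00675603  0.99996344] 0.0010603967832876974
400 412 269 297
[ 0.55013207 -0.30175839  0.1444    ] tilt deg x,y [ 0.3002956  -0.38709226]
74 [ 0.55059644 -0.30014569  0.34464533] ((549.8880615234375, -300.64617919921875), (21.80949592590332, 23.048938751220703), 83.85218811035156)
```

```bash
sed -i 's/^from ik import \*/from ik import */' traj.py; python3 - <<'E'
from traj import *
import traj
p,ph,x,z=pose(-40,16,40,178); C=p-.07*e; print(p,C)
w=[((.47,-.29,.35),-9,40,4),((.43,-.10,.365),5,32,8),(C,20.7,24,8)]
q=env.read_state()['q']
for a,b,f,_ in w: q,r=ik(np.array(a),Rt(b,f)@FL,q); print(np.round(q,2),r)
rows(2.0,w,dec=1)
E
```

```text
[0.5055475  0.07402493 0.37110458] [0.44006642 0.04928169 0.37110458]
[-1.07 -0.02  1.94  0.93  0.85  0.15] 1.9708363624144766e-09
[-1.06 -0.32  2.22  1.11  1.04 -0.08] 1.0218324458526239e-14
[-0.78 -0.35  2.34  1.32  1.03 -0.25] 7.829717475260571e-12
20 rows
[[[2.0,0.8,-2.0,0.0,0.0,-0.1,0.0],
[2.0,1.5,-4.0,0.0,0.0,-0.1,0.1],
[2.0,2.3,-6.0,0.0,0.1,-0.2,0.1],
[2.0,3.0,-8.0,0.0,0.1,-0.2,0.1],
[2.0,3.5,-8.7,-2.2,-1.3,-1.2,1.1],
[2.0,3.9,-9.5,-4.5,-2.7,-2.3,2.1],
[2.0,4.3,-10.3,-6.8,-4.2,-3.3,3.1],
[2.0,4.7,-11.1,-9.0,-5.6,-4.3,4.1],
[2.0,5.1,-11.9,-11.3,-7.0,-5.4,5.1],
[2.0,5.6,-12.6,-13.6,-8.4,-6.4,6.1],
[2.0,6.0,-13.4,-15.8,-9.8,-7.4,7.1],
[2.0,6.4,-14.2,-18.1,-11.3,-8.5,8.0],
[2.0,6.5,-14.4,-20.0,-13.0,-9.4,9.0],
[2.0,6.5,-14.5,-21.8,-14.7,-10.3,10.0],
[2.0,6.6,-14.7,-23.7,-16.5,-11.3,10.9],
[2.0,6.6,-14.9,-25.6,-18.2,-12.2,11.9],
[2.0,6.7,-15.1,-27.4,-20.0,-13.2,12.8],
[2.0,6.7,-15.2,-29.3,-21.7,-14.1,13.8],
[2.0,6.8,-15.4,-31.1,-23.4,-15.1,14.7],
[2.0,6.9,-15.6,-33.0,-25.2,-16.0,15.7]]]
```

>>> play_rows([
  [[2.0,0.8,-2.0,0.0,0.0,-0.1,0.0],[2.0,1.5,-4.0,0.0,0.0,-0.1,0.1],[2.0,2.3,-6.0,0.0,0.1,-0.2,0.1],[2.0,3.0,-8.0,0.0,0.1,-0.2,0.1],[2.0,3.5,-8.7,-2.2,-1.3,-1.2,1.1],[2.0,3.9,-9.5,-4.5,-2.7,-2.3,2.1],[2.0,4.3,-10.3,-6.8,-4.2,-3.3,3.1],[2.0,4.7,-11.1,-9.0,-5.6,-4.3,4.1],[2.0,5.1,-11.9,-11.3,-7.0,-5.4,5.1],[2.0,5.6,-12.6,-13.6,-8.4,-6.4,6.1],[2.0,6.0,-13.4,-15.8,-9.8,-7.4,7.1],[2.0,6.4,-14.2,-18.1,-11.3,-8.5,8.0],[2.0,6.5,-14.4,-20.0,-13.0,-9.4,9.0],[2.0,6.5,-14.5,-21.8,-14.7,-10.3,10.0],[2.0,6.6,-14.7,-23.7,-16.5,-11.3,10.9],[2.0,6.6,-14.9,-25.6,-18.2,-12.2,11.9],[2.0,6.7,-15.1,-27.4,-20.0,-13.2,12.8],[2.0,6.7,-15.2,-29.3,-21.7,-14.1,13.8],[2.0,6.8,-15.4,-31.1,-23.4,-15.1,14.7],[2.0,6.9,-15.6,-33.0,-25.2,-16.0,15.7]],
])

```text
time_s: 11.5
ee_pos: [0.4401, 0.0502, 0.3713]
tool_rot: [-1.568, 1.154, -2.776]
ft_force: [-0.0, -0.6, -1.1]
width: 0.257
```

```bash
python3 - <<'E'
from traj import *
import pickle
log()
c=cap('side'); save(c,'side5.png',(230,90,400,290),4); pickle.dump(c,open('side5.pkl','wb'))
c=cap('top'); save(c,'top5.png',(260,150,390,260),6); pickle.dump(c,open('top5.pkl','wb'))
p,ph,x,z=pose(-40,16,40,178)
rows(2.0,[(p,20.7,24,6)],dec=1)
E
```

```text
q [-0.77 -0.35  2.34  1.32  1.03 -0.26] ft [-0.  -0.6 -1.1] w 0.25670043707183876 t 11.5
[0.4401 0.0502 0.3713] psi 20.82 phi 23.91 jaw z-tilt -0.001
6 rows
[[[2.0,-0.5,1.1,0.0,0.0,0.0,-0.0],
[2.0,-1.0,2.1,0.1,0.1,0.0,-0.0],
[2.0,-1.4,3.2,0.1,0.1,0.0,-0.0],
[2.0,-1.9,4.2,0.1,0.1,0.0,-0.0],
[2.0,-2.4,5.3,0.2,0.2,0.1,-0.0],
[2.0,-2.9,6.4,0.2,0.2,0.1,-0.0]]]
```

View pics/side5.png

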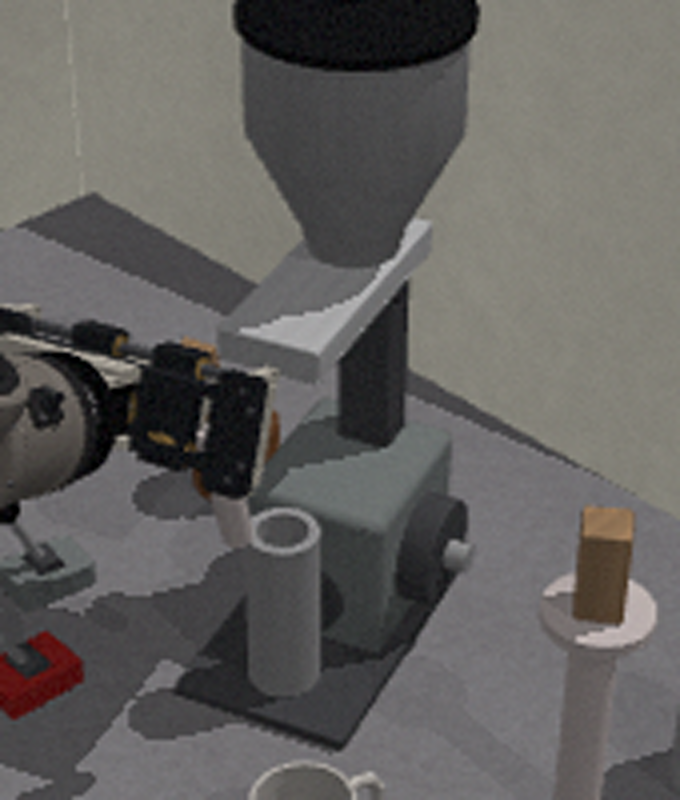

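View pics/top5.png

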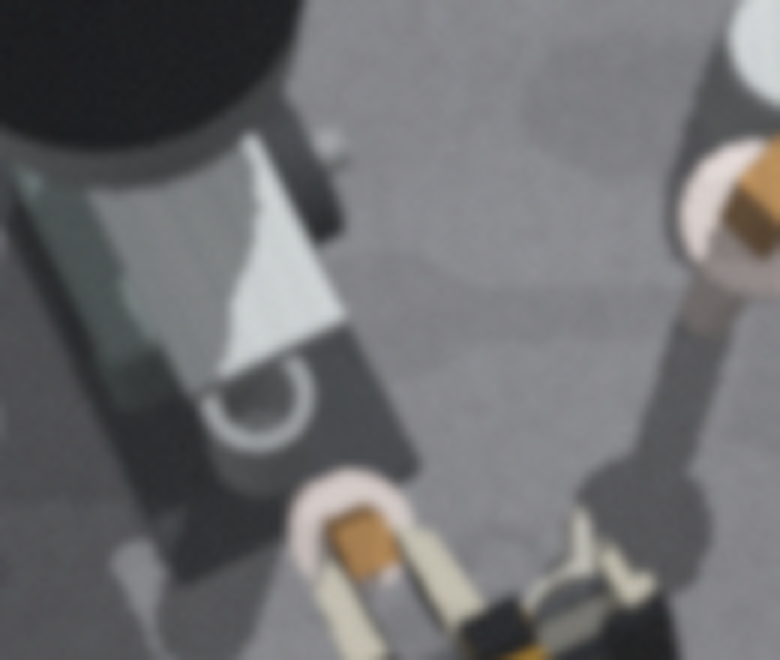

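```bash
python3 - <<'E'
from axis import *
import pickle
def ray(c,u,v,z):
    M=np.array(c['cam_to_world']); d=M[:3,:3]@[(u-c['cx'])/c['f'],(v-c['cy'])/c['f'],1]; o=M[:3,3]; return o+d*(z-o[2])/d[2]
def proj(c,p):
    q=np.linalg.inv(np.array(c['cam_to_world']))@np.r_[p,1]; return q[0]/q[2]*c['f']+c['cx'],q[1]/q[2]*c['f']+c['cy']
s=pickle.load(open('side5.pkl','rb'));t=pickle.load(open('top5.pkl','rb'))
print(ray(s,301,222.6,.16),ray(t,303.2,215,.16))
for nm,c,cr,sc in(('s',s,(270,200,330,270),10),('t',t,(285,195,325,235),14)):
    im=cv2.resize(c['img'][cr[1]:cr[3],cr[0]:cr[2],::-1],None,fx=sc,fy=sc,interpolation=cv2.INTER_CUBIC)
    for r,col in((.029,(0,0,255)),(.020,(0,255,0))):
        for a in np.linspace(0,2*np.pi,60):
            u,v=proj(c,[.551+r*np.cos(a),.0912+r*np.sin(a),.16]); cv2.circle(im,(int((u+.5-cr[0])*sc),int((v+.5-cr[1])*sc)),2,col,-1)
    cv2.imwrite('pics/rim_%s.png'%nm,im)
E
```

```text
[0.55041128 0.08674872 0.16      ] [0.55375001 0.09014585 0.16      ]
```

View pics/rim_s.png

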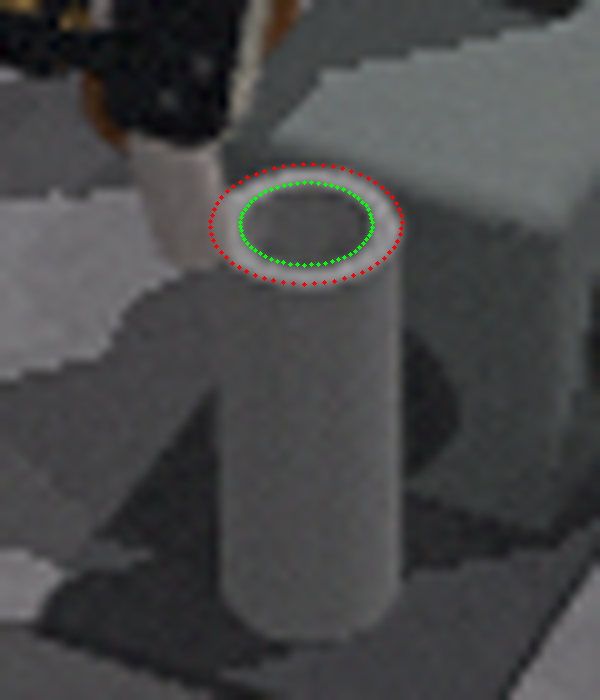

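View pics/rim_t.png

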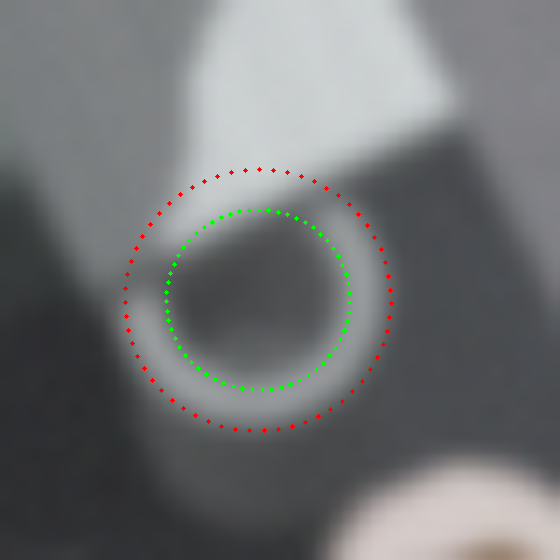

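The predicted rim circles overlay the real rim to about 1 mm in both views, so the tube axis at (0.551, 0.091) holds. Moving above the mouth.

>>> play_rows([
  [[2.0,-0.5,1.1,0,0,0,0],[2.0,-1.0,2.1,0.1,0.1,0,0],[2.0,-1.4,3.2,0.1,0.1,0,0],[2.0,-1.9,4.2,0.1,0.1,0,0],[2.0,-2.4,5.3,0.2,0.2,0.1,0],[2.0,-2.9,6.4,0.2,0.2,0.1,0],[2.0,-2.9,6.4,0.2,0.2,0.1,0],[2.0,-2.9,6.4,0.2,0.2,0.1,0]],
])

```text
time_s: 12.4
ee_pos: [0.5076, 0.0714, 0.3736]
tool_rot: [-1.565, 1.155, -2.781]
ft_force: [-2.4, -1.4, 4.5]
width: 0.256
```

```bash
python3 - <<'E'
from traj import *
from axis import axis
import pickle
log()
c=cap('side'); save(c,'side6.png',(250,110,370,260),5); pickle.dump(c,open('side6.pkl','wb'))
t=cap('top'); save(t,'top6.png',(270,160,350,240),8); pickle.dump(t,open('top6.pkl','wb'))
p,M,_=cur(); t16=np.radians(16)
ax=-e*np.sin(t16)+np.array([0,0,np.cos(t16)])
n,pp,a,er,m=axis(c,p,-.175,-.08,ax0=ax,rad=.03)
vv,uu=np.where(m); print(n,pp-p,a,er,uu.min(),uu.max(),vv.min(),vv.max())
foot=pp+a*(-.178); ey=np.array([-e[1],e[0],0]); print('foot',foot,'rel tube X,Y,Z mm',(foot-T)@e*1e3,(foot-T)@ey*1e3,(foot-T)[2]*1e3,'tilt',np.degrees([np.arctan2(-a@e,a[2]),np.arctan2(a@ey,a[2])]))
E
```

```text
q [-0.47 -0.19  2.24  1.47  0.74 -0.27] ft [-2.4 -1.4  4.5] w 0.25572108825963313 t 12.4
[0.5076 0.0714 0.3736] psi 20.4 phi 23.8 jaw z-tilt -0.0022
140 [0.00133364 0.00032228 0.00039039] [-0.22970033 -0.07996289  0.96997098] 0.0012781067223013147 293 304 193 214
foot [0.54958885 0.08588918 0.20112025] rel tube X,Y,Z mm -3.1972887089124273 -4.469168558646586 41.12025235172853 tilt [14.07203714  0.37759557]
```

View pics/side6.png

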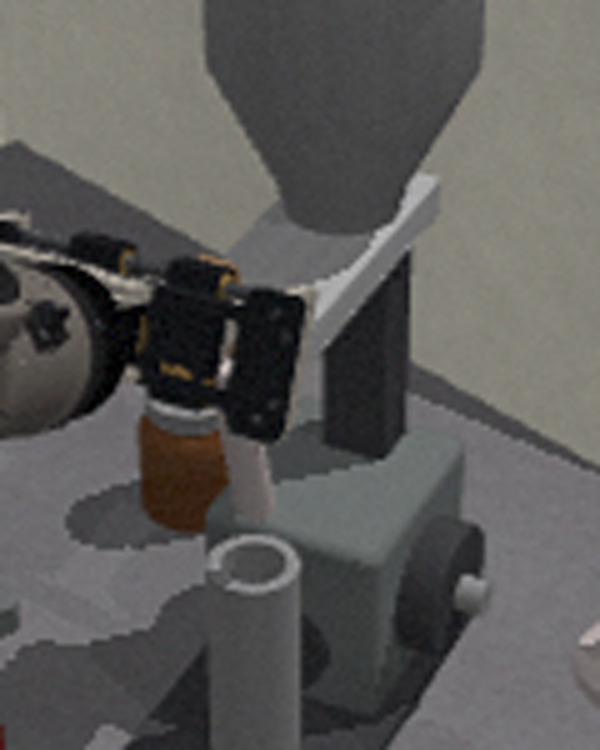

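View pics/top6.png

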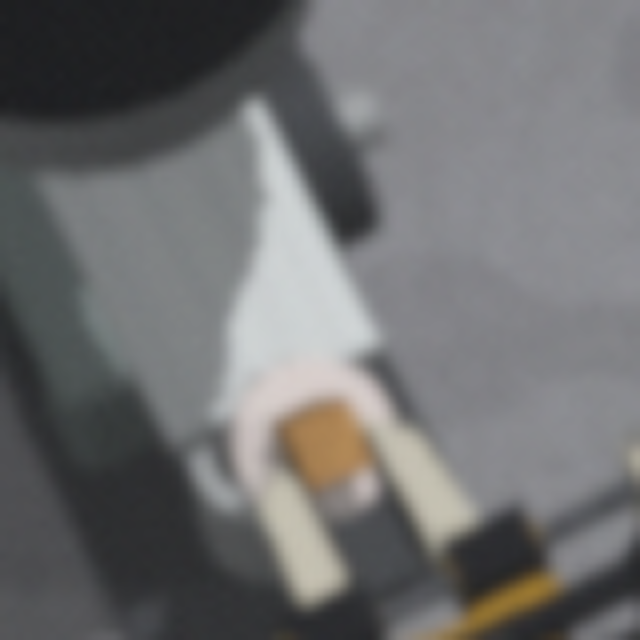

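I missed one thing: the collar's front edge is resting on the chute lip (4.5 N of upward force, and the top view shows it overlapping the chute). I'm backing off slightly up and out, then replanning with the collar included.

```bash
python3 - <<'E'
from traj import *
p,M,_=cur()
rows(2.0,[(p+[0,0,.006]-.005*e,20.4,23.8,1),(p+[0,0,.006]-.07*e,20.4,23.8,6)],dec=1)
E
```

```text
7 rows
[[[2.0,-0.3,-0.7,0.0,-0.1,0.1,0.0],
[2.0,0.1,-1.7,0.0,-0.1,0.1,0.0],
[2.0,0.5,-2.7,0.0,-0.1,0.1,0.0],
[2.0,1.0,-3.7,0.0,-0.1,0.1,0.0],
[2.0,1.4,-4.7,0.0,-0.1,0.1,0.0],
[2.0,1.8,-5.7,0.0,-0.1,0.1,0.0],
[2.0,2.3,-6.6,0.0,-0.1,0.1,0.0]]]
```

>>> play_rows([
  [[2.0,-0.5,-0.5,0,0,0,0],[2.0,-0.3,-1.7,0,0,0,0],[2.0,0.3,-2.7,0,0,0,0],[2.0,0.8,-3.7,0,0,0,0],[2.0,1.3,-4.7,0,0,0,0],[2.0,1.8,-5.7,0,0,0,0],[2.0,2.3,-6.6,0,0,0,0],[2.0,2.3,-6.6,0,0,0,0]],
])

```text
time_s: 13.3
ee_pos: [0.4407, 0.047, 0.377]
tool_rot: [-1.569, 1.152, -2.785]
ft_force: [-0.1, 0.1, -1.7]
width: 0.253
```

```bash
cat > look.py <<'E'
from traj import *
from axis import axis
def look(th,name=None,lo=-.178,hi=-.08):
    log()
    c=cap('side')
    if name: save(c,name,(250,110,370,260),5)
    p,M,_=cur(); t=np.radians(th); a=-e*np.sin(t)+np.array([0,0,np.cos(t)])
    for _ in range(3):
        n,pp,a,er,m=axis(c,p,lo,hi,ax0=a,rad=.025)
    vv,uu=np.where(m); print(n,(pp-p).round(4),a.round(4),round(er,4),uu.min(),uu.max(),vv.min(),vv.max())
    # along-axis point nearest to TCP
    pp=pp+a*((p-pp)@a)
    foot=pp+a*(-.178); ey=np.array([-e[1],e[0],0])
    print('foot rel tube X,Y,Z mm',np.round([(foot-T)@e*1e3,(foot-T)@ey*1e3,(foot-T)[2]*1e3],1),'tilt',np.degrees([np.arctan2(-a@e,a[2]),np.arctan2(a@ey,a[2])]).round(1),'phi-th',40-ang()[4])
    return c,pp,a
E
python3 - <<'E'
from look import *
look(16,'side7.png')
t=cap('top'); save(t,'top7.png',(270,160,370,260),7)
E
```

```text
q [-0.78 -0.36  2.32  1.3   1.03 -0.23] ft [-0.1  0.1 -1.7] w 0.2525737998235818 t 13.3
[0.4407 0.047  0.377 ] psi 20.35 phi 24.01 jaw z-tilt -0.0007
118 [-0.0013 -0.0009 -0.0004] [-0.2415 -0.0905  0.9662] 0.0012 283 293 212 226
foot rel tube X,Y,Z mm [-74.   -3.2  45. ] tilt [14.9  0. ] phi-th 16.02
```

View pics/side7.png

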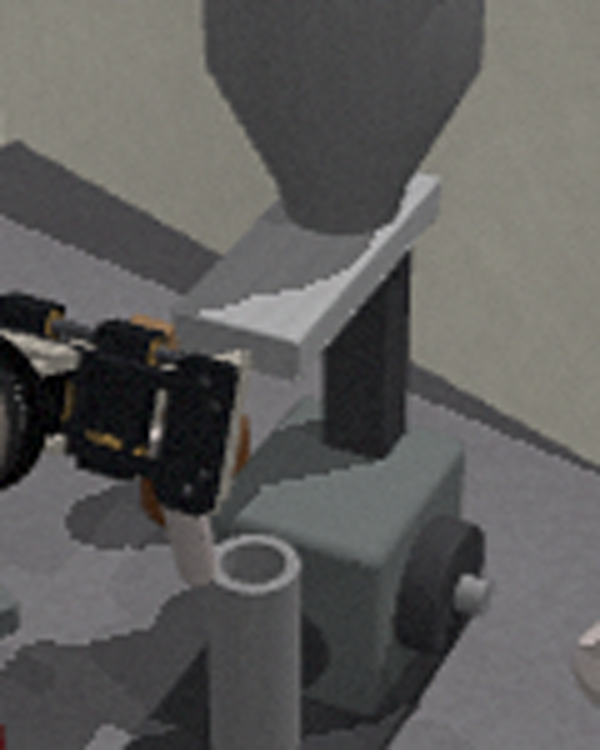

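View pics/top7.png

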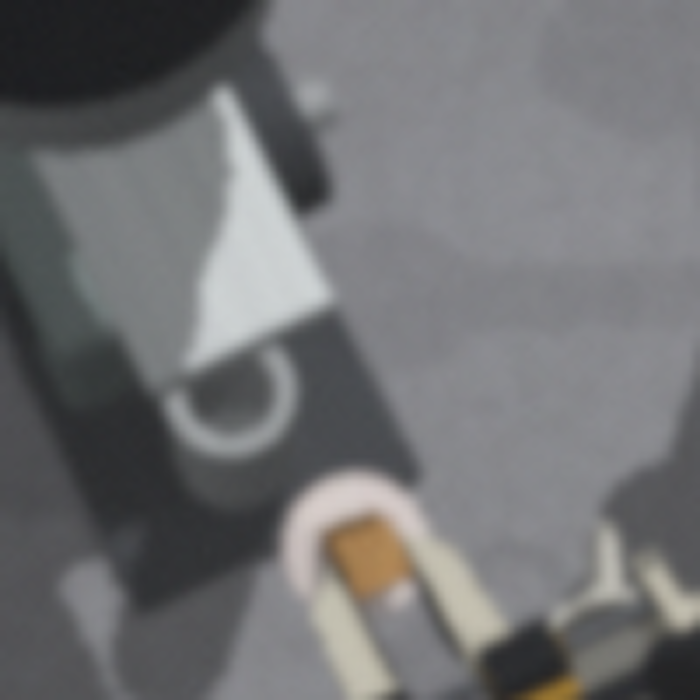

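```bash
cat > t2.py <<'E'
from traj import *
WP=[(-30,27),(-12,26),(2,24),(12,21),(24,17.5),(40,14),(55,11.5),(80,8),(105,5),(130,0),(136,0)]
def chk(d,th,phi=40,dth=0):
    p,ph,x,z=pose(d,th,phi,178); t=np.radians(th+dth)
    # rotate pusher about grasp for dth
    ax=np.array([-np.sin(t),np.cos(t)]); pe=np.array([np.cos(t),np.sin(t)]); f=np.array([x,z])-ax*178
    H=[f+ax*l+pe*s for l in np.linspace(148,200,12) for s in(-12,12)]
    Cc=[f+ax*l+pe*s for l in(140,144,148) for s in np.linspace(-28,28,15)]
    F=box(x,z,ph,-19,47,12)
    return clr(H)[0],clr(Cc)[0],clr(F)[0],clr(box(x,z,ph,47,130,37.5))[0]
if __name__=="__main__":
    q=[-.5,-.2,2.3,1.6,.8,-.4]
    prev=None
    for w in WP:
        if prev:
            print('  mid',w,[min(chk(prev[0]+(w[0]-prev[0])*k/6,prev[1]+(w[1]-prev[1])*k/6)[i] for k in range(1,6)) for i in range(4)])
        p,ph,x,z=pose(*w,40,178); q,r=ik(p,Rt(PSI,ph)@FL,q)
        print(w,'margin %.1f'%(20-12*np.cos(np.radians(w[1]))-Xf(*w)),chk(*w),chk(*w,dth=-1.5),np.round(q,2),round(r,4)); prev=w
E
python3 t2.py
```

```text
(-30, 27) margin 7.9 (35, 17, 40, 106) (36, 18, 40, 106) [-0.67 -0.11  2.49  1.81  1.04 -0.8 ] 0.0
  mid (-12, 26) [33, 15, 36, 101]
(-12, 26) margin 7.9 (33, 16, 35, 99) (34, 17, 35, 99) [-0.65 -0.07  2.5   1.84  1.03 -0.87] 0.0
  mid (2, 24) [32, 16, 31, 92]
(2, 24) margin 7.5 (32, 17, 29, 90) (33, 18, 29, 90) [-0.61 -0.05  2.49  1.86  0.97 -0.87] 0.0
  mid (12, 21) [27, 16, 21, 78]
(12, 21) margin 5.7 (26, 19, 19, 76) (27, 20, 19, 76) [-0.55 -0.05  2.44  1.84  0.88 -0.8 ] 0.0
  mid (24, 17.5) [20, 21, 10, 63]
(24, 17.5) margin 4.2 (19, 29, 9, 60) (19, 30, 9, 60) [-0.48 -0.04  2.39  1.8   0.78 -0.72] 0.0
  mid (40, 14) [12, 32, 9, 46]
(40, 14) margin 3.0 (11, 45, 16, 44) (10, 46, 16, 44) [-0.42 -0.02  2.35  1.76  0.7  -0.66] 0.0
  mid (55, 11.5) [8, 47, 17, 35]
(55, 11.5) margin 2.4 (12, 59, 24, 33) (12, 60, 24, 33) [-0.37  0.01  2.32  1.75  0.64 -0.63] 0.0
  mid (80, 8) [16, 64, 26, 21]
(80, 8) margin 2.4 (35, 85, 37, 19) (36, 85, 37, 19) [-0.32  0.06  2.29  1.74  0.57 -0.6 ] 0.0
  mid (105, 5) [39, 89, 40, 18]
(105, 5) margin 3.4 (60, 110, 51, 25) (60, 111, 51, 25) [-0.28  0.12  2.27  1.74  0.52 -0.6 ] 0.0
  mid (130, 0) [64, 115, 53, 26]
(130, 0) margin 8.0 (85, 137, 68, 32) (85, 136, 68, 32) [-0.23  0.17  2.22  1.61  0.44 -0.45] 0.0
  mid (136, 0) [86, 138, 69, 32]
(136, 0) margin 8.0 (91, 143, 74, 36) (91, 142, 74, 36) [-0.23  0.18  2.22  1.66  0.44 -0.5 ] 0.0
```

```bash
python3 - <<'E'
from t2 import *
p,ph,x,z=pose(-30,27,40,178); print(p,ph)
rows(2.0,[(p-.05*e,PSI,ph,6),(p,PSI,ph,6)],dec=1)
E
```

```text
[0.4767048  0.06312618 0.34859916] 13
12 rows
[[[2.0,0.5,0.0,-0.0,-0.1,-0.0,1.8],
[2.0,1.0,0.0,-0.1,-0.1,-0.0,3.7],
[2.0,1.6,0.1,-0.1,-0.2,-0.0,5.5],
[2.0,2.1,0.1,-0.2,-0.2,-0.0,7.3],
[2.0,2.6,0.1,-0.2,-0.3,-0.0,9.1],
[2.0,3.1,0.1,-0.3,-0.3,-0.1,11.0],
[2.0,2.8,0.9,-0.3,-0.3,-0.1,11.0],
[2.0,2.4,1.7,-0.3,-0.3,-0.1,11.0],
[2.0,2.1,2.4,-0.3,-0.3,-0.1,11.0],
[2.0,1.8,3.2,-0.3,-0.3,-0.1,11.0],
[2.0,1.4,4.0,-0.3,-0.3,-0.1,11.0],
[2.0,1.1,4.7,-0.3,-0.3,-0.1,11.0]]]
```

>>> play_rows([
  [[2.0,0.5,0,0,-0.1,0,1.8],[2.0,1.0,0,-0.1,-0.1,0,3.7],[2.0,1.6,0.1,-0.1,-0.2,0,5.5],[2.0,2.1,0.1,-0.2,-0.2,0,7.3],[2.0,2.6,0.1,-0.2,-0.3,0,9.1],[2.0,3.1,0.1,-0.3,-0.3,-0.1,11],[2.0,2.8,0.9,-0.3,-0.3,-0.1,11],[2.0,2.4,1.7,-0.3,-0.3,-0.1,11],[2.0,2.1,2.4,-0.3,-0.3,-0.1,11],[2.0,1.8,3.2,-0.3,-0.3,-0.1,11],[2.0,1.4,4.0,-0.3,-0.3,-0.1,11],[2.0,1.1,4.7,-0.3,-0.3,-0.1,11],[2.0,1.1,4.7,-0.3,-0.3,-0.1,11],[2.0,1.1,4.7,-0.3,-0.3,-0.1,11]],
])

```text
time_s: 14.8
ee_pos: [0.4762, 0.0644, 0.3481]
tool_rot: [-1.569, 1.344, -2.776]
ft_force: [-0.4, -0.7, -1.5]
width: 0.251
```

```bash
python3 - <<'E'
from look import *
import pickle
c,_,_=look(27,'side8.png'); pickle.dump(c,open('side8.pkl','wb'))
t=cap('top'); save(t,'top8.png',(270,160,370,260),7)
E
```

```text
q [-0.67 -0.11  2.49  1.81  1.04 -0.8 ] ft [-0.4 -0.7 -1.5] w 0.25144647417473165 t 14.8
[0.4762 0.0644 0.3481] psi 20.86 phi 13.01 jaw z-tilt -0.0003
  return _methods._mean(a, axis=axis, dtype=dtype,
  ret = um.true_divide(
Traceback (most recent call last):
  File "look.py", line 9, in look
    n,pp,a,er,m=axis(c,p,lo,hi,ax0=a,rad=.025)
                ~~~~^^^^^^^^^^^^^^^^^^^^^^^^^^
  File "axis.py", line 16, in axis
    s=least_squares(f,[i0[0],i0[1],0,0],loss='soft_l1',f_scale=.0015)
ValueError: Initial guess is outside of provided bounds
```

View pics/side8.png

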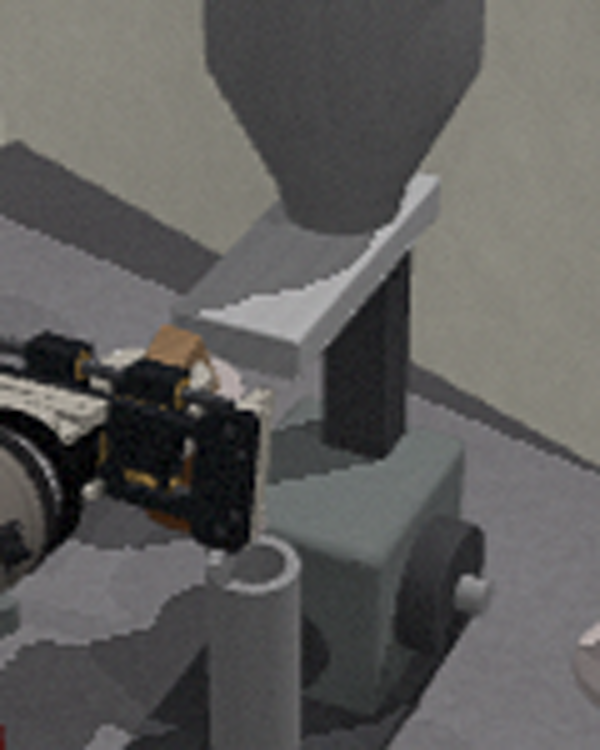

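```bash
python3 - <<'E'
from t2 import *
ws=[]
for (d,th),n in zip([(-12,26),(2,24),(12,21),(24,17.5)],[4,3,4,4]):
    p,ph,x,z=pose(d,th,39.3,178); ws.append((p,PSI,ph,n))
rows(2.0,ws)
t=cap('top'); save(t,'top8.png',(270,160,370,260),7)
E
```

```text
15 rows
[[[2.0,0.38,0.16,0.03,0.0,0.0,-0.1],
[2.0,0.76,0.32,0.06,0.1,0.0,-0.2],
[2.0,1.14,0.48,0.09,0.1,0.0,-0.2],
[2.0,1.51,0.65,0.12,0.1,0.1,-0.3],
[2.0,1.84,0.92,0.12,0.1,0.1,-1.0],
[2.0,2.17,1.2,0.12,0.1,0.1,-1.6],
[2.0,2.49,1.48,0.12,0.1,0.1,-2.3],
[2.0,2.59,1.76,0.12,0.1,0.1,-3.1],
[2.0,2.69,2.04,0.12,0.1,0.1,-3.8],
[2.0,2.79,2.33,0.12,0.1,0.1,-4.6],
[2.0,2.89,2.61,0.12,0.1,0.1,-5.3],
[2.0,3.03,2.94,0.12,0.1,0.1,-6.2],
[2.0,3.17,3.27,0.12,0.1,0.1,-7.1],
[2.0,3.31,3.6,0.12,0.1,0.1,-7.9],
[2.0,3.45,3.92,0.12,0.1,0.1,-8.8]]]
```

View pics/top8.png

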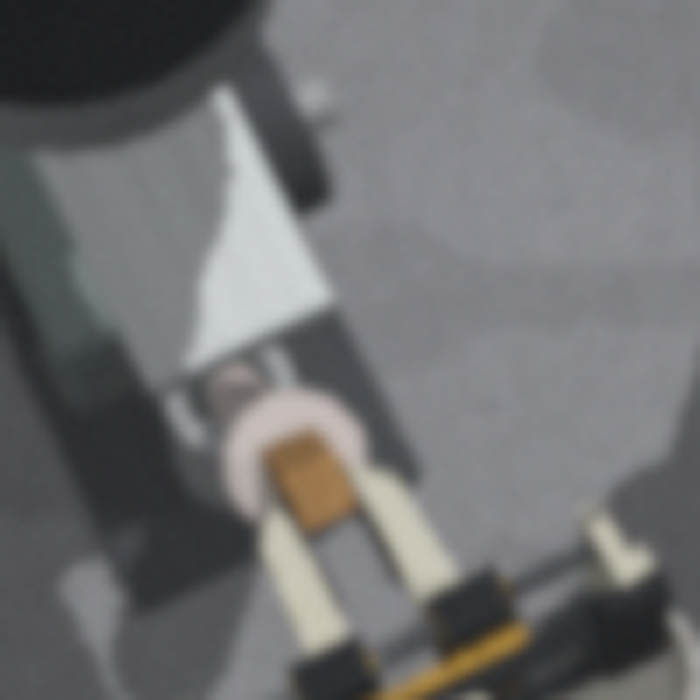

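The top view shows the shaft at (235,385), centred over the ring, and the collar clear of the chute edge. Entering.

>>> play_rows([
  [[2.0,0.4,0.15,0.05,0,0,-0.1],[2.0,0.75,0.3,0.05,0,0,-0.2],[2.0,1.15,0.5,0.1,0.1,0,-0.2],[2.0,1.5,0.65,0.1,0.1,0.1,-0.3],[2.0,1.85,0.9,0.1,0.1,0.1,-1],[2.0,2.15,1.2,0.1,0.1,0.1,-1.6],[2.0,2.5,1.5,0.1,0.1,0.1,-2.3],[2.0,2.5,1.5,0.1,0.1,0.1,-2.3]],
])

```text
time_s: 15.7
ee_pos: [0.4852, 0.0664, 0.3207]
tool_rot: [-1.571, 1.304, -2.781]
ft_force: [0.1, -1.1, -0.7]
width: 0.255
```

```bash
python3 - <<'E'
from t2 import *
log()
p,M,_=cur(); th=39.3-ang()[4]; print('th',th,'target',pose(2,24,39.3,178)[:2])
ws=[]
for (d,th),n in zip([(12,21),(24,17.5),(40,14)],[4,4,5]):
    p,ph,x,z=pose(d,th,39.3,178); ws.append((p,PSI,ph,n))
rows(2.0,ws)
t=cap('top'); save(t,'top9.png',(270,180,330,240),10)
E
```

```text
q [-0.61 -0.04  2.5   1.88  0.99 -0.89] ft [ 0.1 -1.1 -0.7] w 0.255303948211768 t 15.7
[0.4852 0.0664 0.3207] psi 20.69 phi 15.29 jaw z-tilt 0.0002
th 24.009999999999998 target (array([0.48470756, 0.06615017, 0.32061109]), 15.299999999999997)
13 rows
[[[2.0,0.09,0.28,0.0,-0.0,-0.0,-0.8],
[2.0,0.19,0.55,0.0,-0.0,-0.0,-1.5],
[2.0,0.28,0.83,0.0,-0.0,-0.0,-2.3],
[2.0,0.37,1.1,0.01,-0.0,-0.0,-3.0],
[2.0,0.5,1.44,0.01,-0.0,-0.0,-3.9],
[2.0,0.63,1.77,0.01,-0.0,-0.0,-4.8],
[2.0,0.75,2.1,0.01,-0.0,-0.0,-5.6],
[2.0,0.88,2.43,0.01,-0.0,-0.0,-6.5],
[2.0,1.07,2.72,0.01,-0.0,-0.0,-7.2],
[2.0,1.26,3.01,0.01,-0.0,-0.0,-7.9],
[2.0,1.46,3.3,0.01,-0.0,-0.0,-8.6],
[2.0,1.65,3.59,0.01,-0.0,-0.0,-9.3],
[2.0,1.84,3.88,0.01,-0.0,-0.0,-10.0]]]
```

View pics/top9.png

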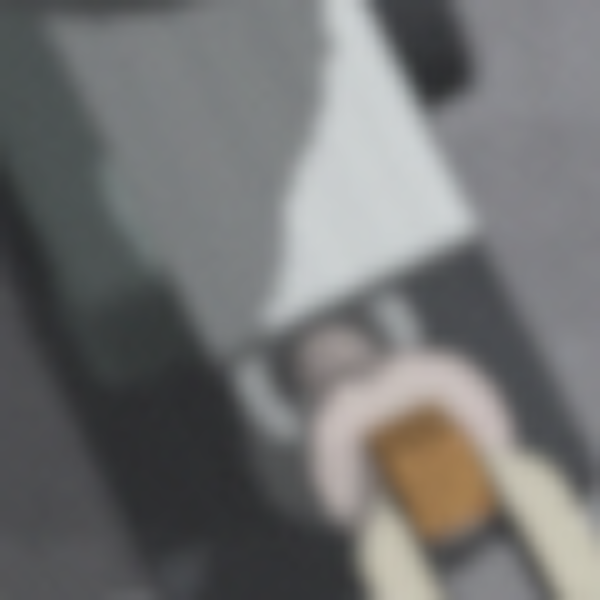

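Shaft at (335,355), between the ring sides at 265 and 400. It's centred and there is no contact force. Continuing.

>>> play_rows([
  [[2.0,0.1,0.3,0,0,0,-0.8],[2.0,0.2,0.55,0,0,0,-1.5],[2.0,0.3,0.85,0,0,0,-2.3],[2.0,0.35,1.1,0,0,0,-3],[2.0,0.5,1.45,0,0,0,-3.9],[2.0,0.65,1.75,0,0,0,-4.8],[2.0,0.75,2.1,0,0,0,-5.6],[2.0,0.9,2.45,0,0,0,-6.5],[2.0,0.9,2.45,0,0,0,-6.5]],
])

```text
time_s: 16.65
ee_pos: [0.5052, 0.0739, 0.3058]
tool_rot: [-1.57, 1.191, -2.78]
ft_force: [0.2, 0.7, -1.4]
width: 0.257
```

```bash
python3 - <<'E'
from t2 import *
log()
print('th',39.3-ang()[4],'target',pose(24,17.5,39.3,178)[:2])
ws=[]
for (d,th),n in zip([(40,14),(55,11.5)],[5,5]):
    p,ph,x,z=pose(d,th,39.3,178); ws.append((p,PSI,ph,n))
rows(2.0,ws)
t=cap('top'); save(t,'top10.png',(270,180,330,240),10)
t=cap('side'); save(t,'side10.png',(250,110,370,260),5)
E
```

```text
q [-0.48 -0.04  2.4   1.83  0.8  -0.75] ft [ 0.2  0.7 -1.4] w 0.25660467495660183 t 16.65
[0.5052 0.0739 0.3058] psi 20.69 phi 21.77 jaw z-tilt -0.0002
th 17.529999999999998 target (array([0.50500125, 0.07381852, 0.30576162]), 21.799999999999997)
10 rows
[[[2.0,0.16,0.31,-0.0,-0.0,0.0,-0.7],
[2.0,0.32,0.61,-0.0,-0.0,0.0,-1.4],
[2.0,0.48,0.92,-0.0,-0.0,0.0,-2.1],
[2.0,0.64,1.22,-0.0,-0.0,0.0,-2.8],
[2.0,0.8,1.53,-0.0,-0.0,0.0,-3.5],
[2.0,0.99,1.78,-0.0,-0.0,0.0,-4.0],
[2.0,1.18,2.02,-0.0,-0.0,0.0,-4.5],
[2.0,1.36,2.27,-0.0,-0.0,0.0,-5.0],
[2.0,1.55,2.52,-0.0,-0.0,0.0,-5.5],
[2.0,1.74,2.77,-0.0,-0.0,0.0,-6.0]]]
```

View pics/top10.png

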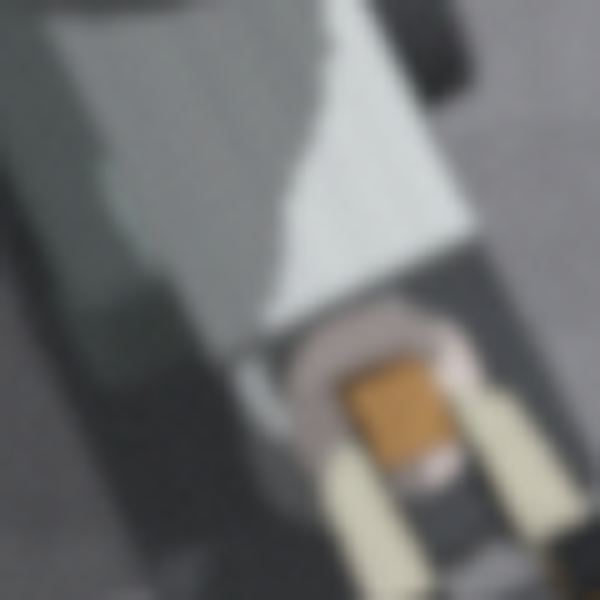

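View pics/side10.png

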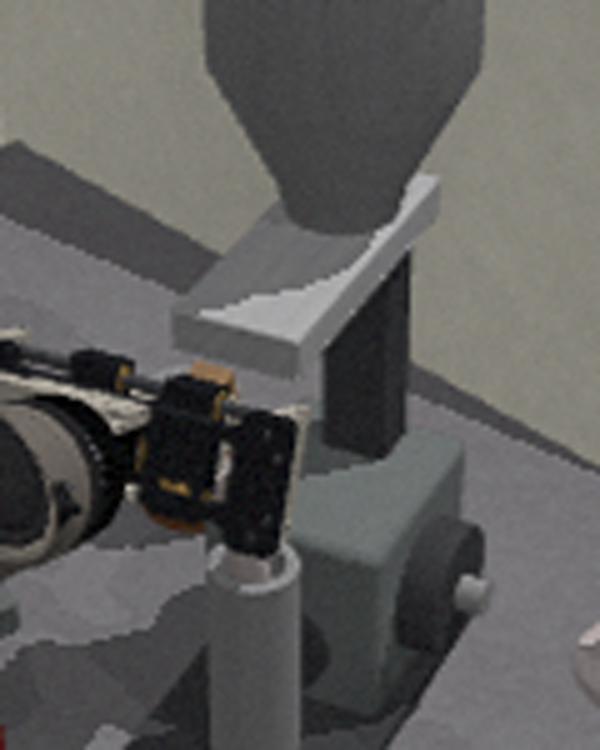

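The foot is inside the tube and the force is free. Continuing.

>>> play_rows([
  [[2.0,0.15,0.3,0,0,0,-0.7],[2.0,0.3,0.6,0,0,0,-1.4],[2.0,0.5,0.9,0,0,0,-2.1],[2.0,0.65,1.2,0,0,0,-2.8],[2.0,0.8,1.55,0,0,0,-3.5],[2.0,1.0,1.8,0,0,0,-4],[2.0,1.2,2.0,0,0,0,-4.5],[2.0,1.35,2.25,0,0,0,-5],[2.0,1.55,2.5,0,0,0,-5.5],[2.0,1.75,2.75,0,0,0,-6],[2.0,1.75,2.75,0,0,0,-6]],
])

```text
time_s: 17.85
ee_pos: [0.5229, 0.0805, 0.279]
tool_rot: [-1.571, 1.086, -2.781]
ft_force: [0.4, 0.1, -2.4]
width: 0.256
```

```bash
python3 - <<'E'
from t2 import *
log()
print('th',39.3-ang()[4],'target',pose(55,11.5,39.3,178)[:2])
ws=[]
for (d,th),n in zip([(80,8),(105,5)],[7,7]):
    p,ph,x,z=pose(d,th,39.3,178); ws.append((p,PSI,ph,n))
rows(2.0,ws)
t=cap('top'); save(t,'top11.png',(270,180,330,240),10)
t=cap('side'); save(t,'side11.png',(250,110,370,260),5)
E
```

```text
q [-0.38  0.02  2.33  1.78  0.66 -0.67] ft [ 0.4  0.1 -2.4] w 0.2558182717716664 t 17.85
[0.5229 0.0805 0.279 ] psi 20.67 phi 27.78 jaw z-tilt 0.0003
th 11.519999999999996 target (array([0.52326485, 0.08071976, 0.2794266 ]), 27.799999999999997)
14 rows
[[[2.0,0.21,0.29,-0.0,-0.0,-0.0,-0.5],
[2.0,0.43,0.58,-0.0,-0.0,-0.0,-1.0],
[2.0,0.64,0.88,-0.0,-0.0,-0.0,-1.5],
[2.0,0.86,1.17,-0.0,-0.0,-0.0,-2.0],
[2.0,1.07,1.46,-0.01,-0.0,-0.0,-2.5],
[2.0,1.28,1.75,-0.01,-0.0,-0.0,-3.0],
[2.0,1.5,2.04,-0.01,-0.0,-0.0,-3.5],
[2.0,1.75,2.3,-0.01,-0.0,-0.0,-3.9],
[2.0,2.0,2.57,-0.01,-0.0,-0.0,-4.4],
[2.0,2.24,2.83,-0.01,-0.0,-0.0,-4.8],
[2.0,2.49,3.09,-0.01,-0.0,-0.0,-5.2],
[2.0,2.74,3.35,-0.01,-0.0,-0.0,-5.7],
[2.0,2.99,3.62,-0.01,-0.0,-0.0,-6.1],
[2.0,3.24,3.88,-0.01,-0.0,-0.0,-6.5]]]
```

View pics/side11.png

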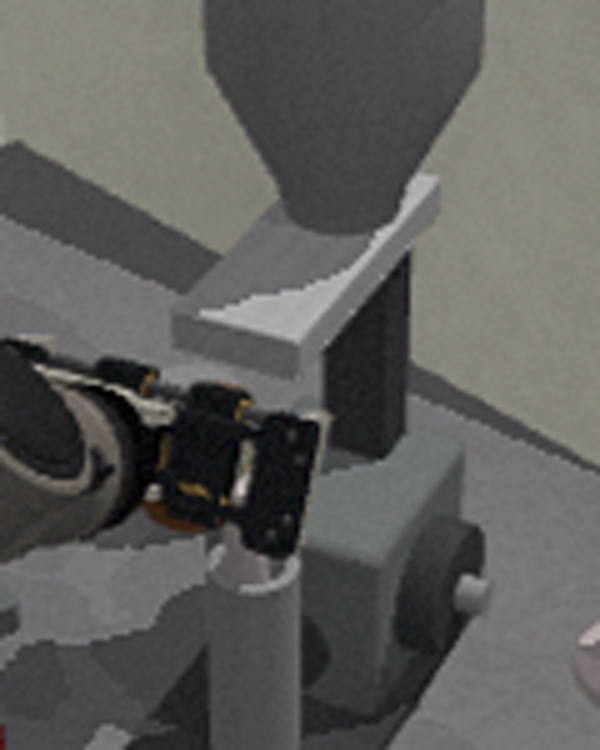

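>>> play_rows([
  [[2.0,0.2,0.3,0,0,0,-0.5],[2.0,0.45,0.6,0,0,0,-1],[2.0,0.65,0.9,0,0,0,-1.5],[2.0,0.85,1.15,0,0,0,-2],[2.0,1.05,1.45,0,0,0,-2.5],[2.0,1.3,1.75,0,0,0,-3],[2.0,1.5,2.05,0,0,0,-3.5],[2.0,1.75,2.3,0,0,0,-3.9],[2.0,2.0,2.55,0,0,0,-4.4],[2.0,2.25,2.85,0,0,0,-4.8],[2.0,2.5,3.1,0,0,0,-5.2],[2.0,2.75,3.35,0,0,0,-5.7],[2.0,3.0,3.6,0,0,0,-6.1],[2.0,3.25,3.9,0,0,0,-6.5],[2.0,3.25,3.9,0,0,0,-6.5]],
])

```text
time_s: 19.45
ee_pos: [0.541, 0.0873, 0.232]
tool_rot: [-1.572, 0.972, -2.782]
ft_force: [-0.1, 0.5, -1.2]
width: 0.254
```

```bash
python3 - <<'E'
from t2 import *
log()
print('th',39.3-ang()[4],'target',pose(105,5,39.3,178)[:2])
ws=[]
for (d,th),n in zip([(122,1.5),(132,0)],[7,5]):
    p,ph,x,z=pose(d,th,39.3,178); ws.append((p,PSI,ph,n))
rows(2.0,ws)
E
```

```text
q [-0.29  0.12  2.28  1.78  0.54 -0.65] ft [-0.1  0.5 -1.2] w 0.25387606592182693 t 19.45
[0.541  0.0873 0.232 ] psi 20.66 phi 34.29 jaw z-tilt 0.0004
th 5.009999999999998 target (array([0.54082722, 0.08735603, 0.23232266]), 34.3)
12 rows
[[[2.0,0.13,0.22,-0.0,-0.0,-0.0,-0.5],
[2.0,0.25,0.44,-0.0,-0.0,-0.0,-1.0],
[2.0,0.38,0.66,-0.0,-0.0,-0.0,-1.5],
[2.0,0.51,0.88,-0.01,-0.0,-0.0,-2.0],
[2.0,0.64,1.1,-0.01,-0.0,-0.0,-2.5],
[2.0,0.76,1.32,-0.01,-0.0,-0.0,-3.0],
[2.0,0.89,1.54,-0.01,-0.0,-0.0,-3.5],
[2.0,1.02,1.7,-0.01,-0.0,-0.0,-3.8],
[2.0,1.15,1.87,-0.01,-0.0,-0.0,-4.1],
[2.0,1.28,2.03,-0.01,-0.0,-0.0,-4.4],
[2.0,1.41,2.19,-0.01,-0.0,-0.0,-4.7],
[2.0,1.54,2.35,-0.01,-0.0,-0.0,-5.0]]]
```

>>> play_rows([
  [[2.0,0.15,0.2,0,0,0,-0.5],[2.0,0.25,0.45,0,0,0,-1],[2.0,0.4,0.65,0,0,0,-1.5],[2.0,0.5,0.9,0,0,0,-2],[2.0,0.65,1.1,0,0,0,-2.5],[2.0,0.75,1.3,0,0,0,-3],[2.0,0.9,1.55,0,0,0,-3.5],[2.0,1.0,1.7,0,0,0,-3.8],[2.0,1.15,1.85,0,0,0,-4.1],[2.0,1.3,2.05,0,0,0,-4.4],[2.0,1.4,2.2,0,0,0,-4.7],[2.0,1.55,2.35,0,0,0,-5],[2.0,1.55,2.35,0,0,0,-5]],
])

```text
time_s: 20.75
ee_pos: [0.5509, 0.091, 0.2061]
tool_rot: [-1.571, 0.885, -2.781]
ft_force: [-0.2, 0.4, -0.9]
width: 0.257
```

```bash
python3 - <<'E'
from t2 import *
log()
t=cap('top'); save(t,'top12.png',(270,180,330,240),10)
t=cap('side'); save(t,'side12.png',(270,150,340,240),8)
print(pose(132,0,39.3,178)[:2])
p,M,_=cur()
rows(2.0,[(p-[0,0,.010],PSI,39.3,10)])
E
```

```text
q [-0.23  0.17  2.23  1.68  0.45 -0.52] ft [-0.2  0.4 -0.9] w 0.25739269705189055 t 20.75
[0.5509 0.091  0.2061] psi 20.66 phi 39.28 jaw z-tilt 0.0003
(array([0.551 , 0.0912, 0.206 ]), 39.3)
10 rows
[[[2.0,0.08,0.06,0.0,-0.0,-0.0,-0.0],
[2.0,0.15,0.13,0.0,-0.0,-0.0,-0.0],
[2.0,0.23,0.19,0.0,-0.0,-0.0,-0.0],
[2.0,0.31,0.25,0.0,-0.0,-0.0,-0.0],
[2.0,0.39,0.32,0.0,-0.0,-0.0,-0.0],
[2.0,0.46,0.38,0.0,-0.0,-0.0,-0.0],
[2.0,0.54,0.44,0.0,-0.0,-0.0,-0.0],
[2.0,0.62,0.51,0.0,-0.0,-0.0,-0.0],
[2.0,0.7,0.57,0.0,-0.0,-0.0,-0.0],
[2.0,0.77,0.63,0.0,-0.0,-0.0,-0.0]]]
```

View pics/side12.png

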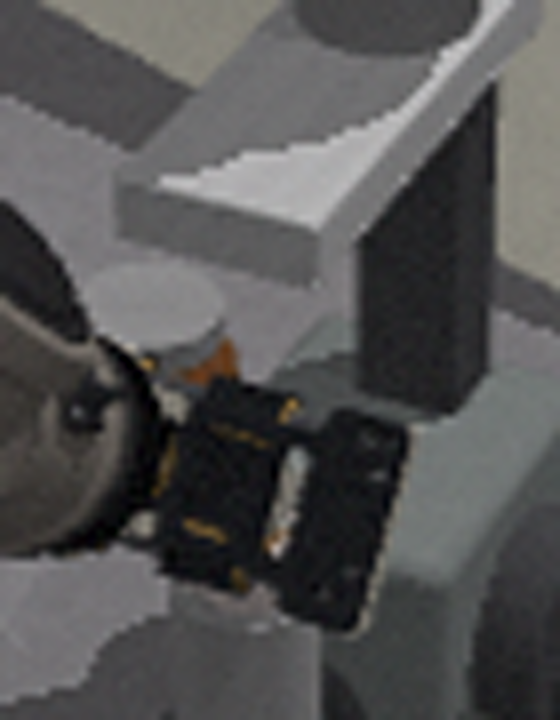

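View pics/top12.png

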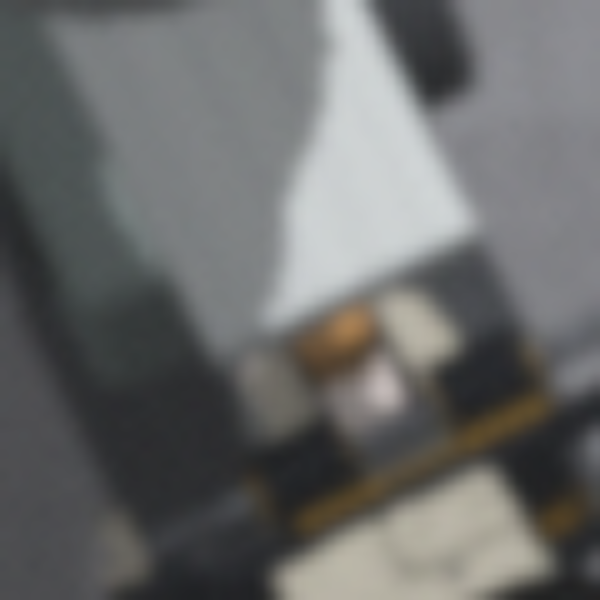

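>>> play_rows([
  [[2.0,0.08,0.06,0,0,0,0],[2.0,0.15,0.13,0,0,0,0],[2.0,0.23,0.19,0,0,0,0],[2.0,0.31,0.25,0,0,0,0],[2.0,0.39,0.32,0,0,0,0],[2.0,0.46,0.38,0,0,0,0],[2.0,0.54,0.44,0,0,0,0],[2.0,0.54,0.44,0,0,0,0],[2.0,0.54,0.44,0,0,0,0]],
])

```text
time_s: 21.75
ee_pos: [0.5508, 0.091, 0.1993]
tool_rot: [-1.571, 0.886, -2.781]
ft_force: [-0.3, -0.3, -0.7]
width: 0.257
```

>>> play_rows([
  [[2.0,0.08,0.06,0,0,0,0],[2.0,0.08,0.06,0,0,0,0],[2.0,0.08,0.06,0,0,0,0]],
])

```text
time_s: 22.05
ee_pos: [0.5508, 0.091, 0.1983]
tool_rot: [-1.571, 0.886, -2.781]
ft_force: [0.5, -0.3, -1.3]
width: 0.255
```

>>> play_rows([
  [[2.0,0.08,0.06,0,0,0,0],[2.0,0.08,0.06,0,0,0,0],[2.0,0.08,0.06,0,0,0,0]],
])

```text
time_s: 22.35
ee_pos: [0.5508, 0.0909, 0.1973]
tool_rot: [-1.571, 0.886, -2.781]
ft_force: [0.2, -0.3, -1.3]
width: 0.257
```

>>> play_rows([
  [[2.0,0.08,0.06,0,0,0,0],[2.0,0.08,0.06,0,0,0,0],[2.0,0.08,0.06,0,0,0,0]],
])

```text
time_s: 22.65
ee_pos: [0.551, 0.0909, 0.1969]
tool_rot: [-1.571, 0.887, -2.781]
ft_force: [-2.2, -1.4, 4.0]
width: 0.254
```

>>> play_rows([
  [[2.0,0.08,0.06,0,0,0,0],[2.0,0.08,0.06,0,0,0,0],[2.0,0.08,0.06,0,0,0,0]],
])

```text
time_s: 22.95
ee_pos: [0.5514, 0.0909, 0.1968]
tool_rot: [-1.57, 0.889, -2.781]
ft_force: [-6.0, -1.1, 8.7]
width: 0.255
```

Contact at z ≈ 0.197, close to the predicted 0.198 for a seated collar. I'll ease the load, then release.

>>> play_rows([
  [[2.0,-0.08,-0.06,0,0,0,0],[2.0,-0.08,-0.06,0,0,0,0],[2.4,-0.08,-0.06,0,0,0,0],[2.8,-0.08,-0.06,0,0,0,0],[3.4,-0.08,-0.06,0,0,0,0],[4.0,-0.08,-0.06,0,0,0,0],[4.6,-0.08,-0.06,0,0,0,0],[5.0,-0.08,-0.06,0,0,0,0],[5.0,-0.08,-0.06,0,0,0,0],[5.0,-0.08,-0.06,0,0,0,0]],
])

```text
time_s: 23.95
ee_pos: [0.5507, 0.0909, 0.1963]
tool_rot: [-1.571, 0.886, -2.781]
ft_force: [0.5, -0.1, 0.5]
width: 0.54
```

```bash
python3 - <<'E'
from t2 import *
log()
t=cap('top'); save(t,'top13.png',(270,180,330,240),10)
t=cap('side'); save(t,'side13.png',(270,150,340,240),8)
E
```

```text
q [-0.23  0.19  2.24  1.75  0.46 -0.61] ft [ 0.5 -0.1  0.5] w 0.5396361172682267 t 23.95
[0.5507 0.0909 0.1963] psi 20.66 phi 39.26 jaw z-tilt 0.0002
```

View pics/side13.png

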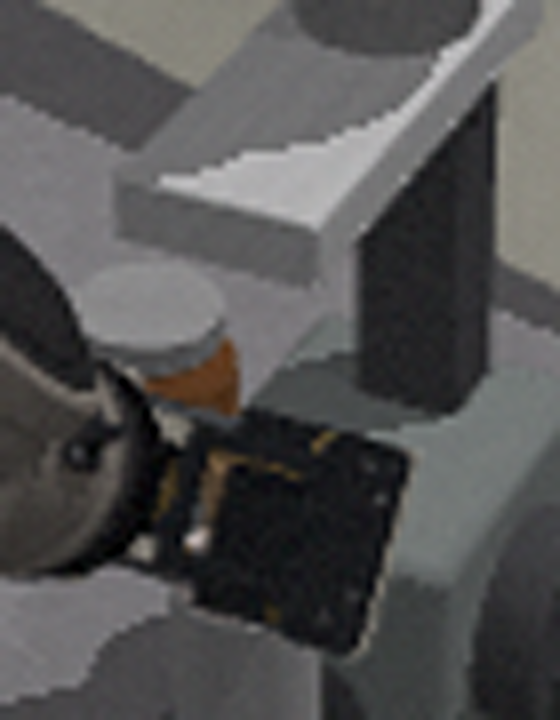

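View pics/top13.png

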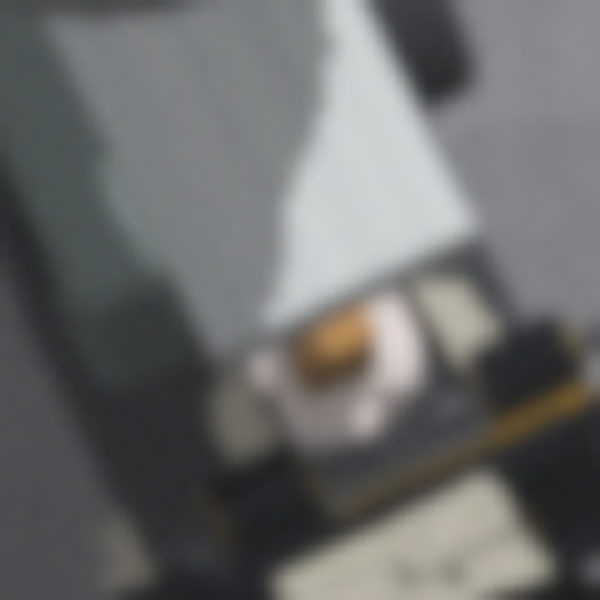

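Fingers open, no force and the pusher standing. Retreating straight back along the tool.

>>> play_rows([
  [[5.0,0,-0.5,0,0,0,0],[5.0,0,-1.2,0,0,0,0],[5.0,0,-2.2,0,0,0,0],[5.0,0,-3.5,0,0,0,0],[5.0,0,-5,0,0,0,0],[5.0,0,-7,0,0,0,0],[5.0,0,-9,0,0,0,0],[5.0,0,-11,0,0,0,0],[5.0,0,-13,0,0,0,0],[5.0,0,-15,0,0,0,0],[5.0,0,-15,0,0,0,0]],
])

```text
time_s: 25.15
ee_pos: [0.4414, 0.0492, 0.2927]
tool_rot: [-1.566, 0.887, -2.779]
ft_force: [0.2, -0.2, 0.3]
width: 0.544
```

```bash
python3 - <<'E'
from t2 import *
import pickle
log()
t=cap('top'); save(t,'top14.png',(270,180,330,240),10); pickle.dump(t,open('top14.pkl','wb'))
c=cap('side'); save(c,'side14.png',(250,130,340,270),6);pickle.dump(c,open('side14.pkl','wb'))
for n,c in(('s',c),('t',t)):
    P=c['P'];I=c['img'].astype(int); near=np.hypot(P[...,0]-.551,P[...,1]-.091)<.035
    m=near&(P[...,2]>.160)&(P[...,2]<.18)&(I.max(-1)-I.min(-1)<25); print(n,'collar',m.sum(),P[m].mean(0),np.percentile(P[m][:,2],[10,50,90]),cv2.minEnclosingCircle((P[m][:,:2]*1000).astype(np.float32)))
    m=near&(P[...,2]>.205)&(P[...,2]<.235); print('top',m.sum(),P[m].mean(0) if m.any() else '',P[m][:,2].max() if m.any() else '')
E
```

```text
q [-0.55 -0.23  2.29  1.07  0.77 -0.03] ft [ 0.2 -0.2  0.3] w 0.5440520321726309 t 25.15
[0.4414 0.0492 0.2927] psi 20.56 phi 39.15 jaw z-tilt -0.0029
s collar 87 [0.54861525 0.07336735 0.16626944] [0.16157573 0.16708883 0.16951652] ((549.4853515625, 83.1912841796875), 28.826114654541016)
top 27 [0.55447904 0.08082222 0.21391326] 0.22048695521271833
t collar 139 [0.53997543 0.08981699 0.1678583 ] [0.16214763 0.16805196 0.17224992] ((549.72265625, 91.31388092041016), 28.211109161376953)
top 34 [0.54396524 0.08932992 0.21891586] 0.22465134604472548
```

View pics/side14.png

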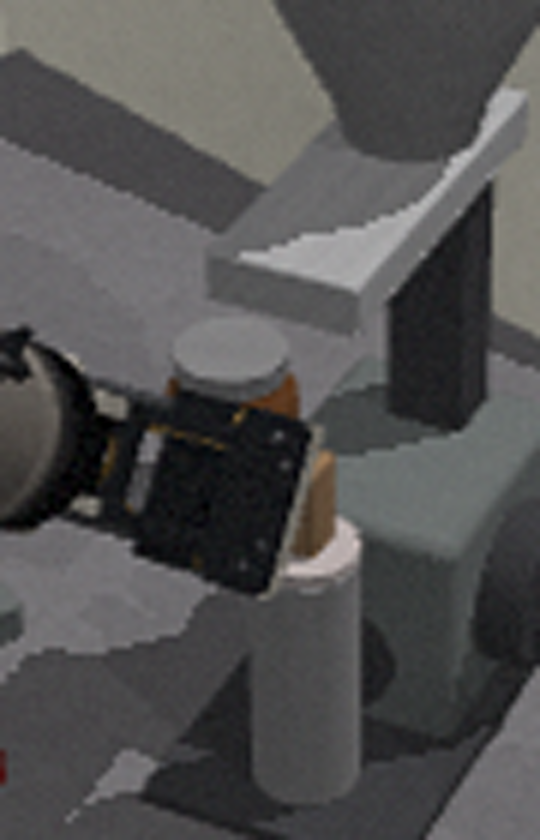

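View pics/top14.png

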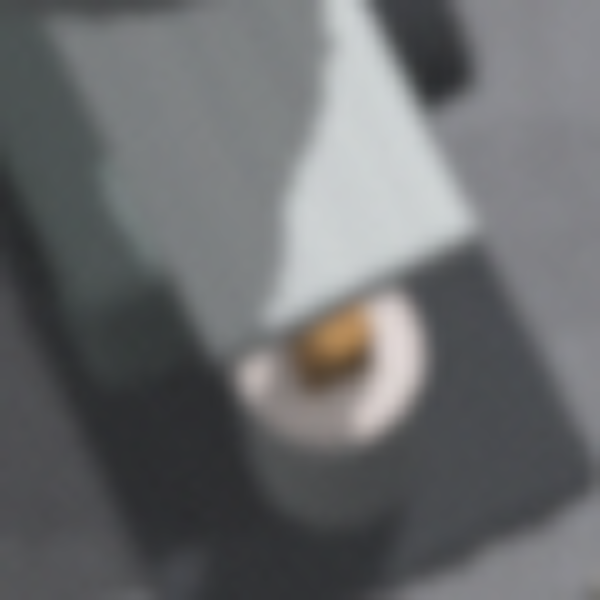

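Seated: collar top at z ≈ 0.168, collar centred on the tube at (0.5497, 0.0913), fingers clear. Next is the small grey lever. I'll use closed fingers pointing down, with the jaw axis along the push direction to keep the wide body off the big lever.

```bash
python3 - <<'E'
from t2 import *
import pickle
s=pickle.load(open('side14.pkl','rb'));t=pickle.load(open('top14.pkl','rb'))
for n,c in(('s',s),('t',t)):
    P=c['P'];I=c['img']
    m=(P[...,2]>.08)&(P[...,2]<.12)&(np.hypot(P[...,0]-.452,P[...,1]-.328)<.03)&(I.max(-1)<60); Q=P[m]
    if len(Q)>5:
        r=least_squares(lambda q:np.linalg.norm(Q-q,axis=1)-.013,Q.mean(0)-[0,0,.006],loss='soft_l1',f_scale=.002); print(n,len(Q),r.x)
u=np.array([np.cos(np.radians(-10)),np.sin(np.radians(-10)),0]); pv=np.array([.489,.3233,0])
S=pv-.091*u; S[2]=.105; print('start',S,'ball pred',pv-.039*u)
w=[((.38,.10,.34),35,60,6),((.36,.25,.32),60,80,6),(S+[0,0,.15],80,89.9,6)]
q=env.read_state()['q']
for a,b,f,_ in w+[(S,80,89.9,1),(S+.1*u,80,89.9,1)]: q,r=ik(np.array(a),Rt(b,f)@FL,q); print(np.round(q,2),r)
rows(0.0,w,dec=1)
E
```

```text
s 6 [0.4658762  0.32795818 0.08985322]
t 39 [0.45977157 0.32958344 0.09566226]
start [0.39938249 0.33910198 0.105     ] ball pred [0.4505925  0.33007228 0.        ]
[-0.28 -0.27  1.96  0.44  1.14  0.55] 1.1915140604010677e-09
[0.35 0.02 1.67 0.12 1.32 0.85] 1.782872728538689e-14
[0.56 0.32 1.47 0.   1.35 0.73] 1.4155365711820512e-13
[0.56 0.46 1.69 0.   0.99 0.73] 8.293952840065571e-11
[0.44 0.57 1.49 0.   1.08 0.62] 5.0154636843903566e-14
18 rows
[[[0.0,-0.2,-1.0,-1.2,-1.6,-1.8,-3.4],
[0.0,-0.4,-2.1,-2.3,-3.1,-3.7,-6.9],
[0.0,-0.6,-3.1,-3.5,-4.7,-5.5,-10.3],
[0.0,-0.8,-4.1,-4.6,-6.3,-7.3,-13.8],
[0.0,-1.0,-5.2,-5.8,-7.9,-9.2,-17.2],
[0.0,-1.2,-6.2,-6.9,-9.4,-11.0,-20.7],
[0.0,-1.3,-5.6,-9.4,-11.3,-14.9,-23.8],
[0.0,-1.4,-4.9,-11.8,-13.1,-18.9,-26.9],
[0.0,-1.5,-4.3,-14.3,-14.9,-22.8,-29.9],
[0.0,-1.6,-3.6,-16.7,-16.8,-26.8,-33.0],
[0.0,-1.7,-3.0,-19.2,-18.6,-30.7,-36.1],
[0.0,-1.8,-2.3,-21.6,-20.4,-34.7,-39.1],
[0.0,-1.7,-0.7,-22.8,-21.4,-38.1,-40.3],
[0.0,-1.6,0.8,-24.0,-22.4,-41.5,-41.5],
[0.0,-1.5,2.4,-25.1,-23.4,-44.9,-42.6],
[0.0,-1.3,3.9,-26.3,-24.4,-48.4,-43.7],
[0.0,-1.2,5.5,-27.5,-25.4,-51.8,-44.8],
[0.0,-1.1,7.1,-28.6,-26.4,-55.3,-45.9]]]
```

>>> play_rows([
  [[0.0,-0.2,-1.0,-1.2,-1.6,-1.8,-3.4],[0.0,-0.4,-2.1,-2.3,-3.1,-3.7,-6.9],[0.0,-0.6,-3.1,-3.5,-4.7,-5.5,-10.3],[0.0,-0.8,-4.1,-4.6,-6.3,-7.3,-13.8],[0.0,-1.0,-5.2,-5.8,-7.9,-9.2,-17.2],[0.0,-1.2,-6.2,-6.9,-9.4,-11.0,-20.7],[0.0,-1.3,-5.6,-9.4,-11.3,-14.9,-23.8],[0.0,-1.4,-4.9,-11.8,-13.1,-18.9,-26.9],[0.0,-1.5,-4.3,-14.3,-14.9,-22.8,-29.9],[0.0,-1.6,-3.6,-16.7,-16.8,-26.8,-33.0],[0.0,-1.7,-3.0,-19.2,-18.6,-30.7,-36.1],[0.0,-1.8,-2.3,-21.6,-20.4,-34.7,-39.1],[0.0,-1.7,-0.7,-22.8,-21.4,-38.1,-40.3],[0.0,-1.6,0.8,-24.0,-22.4,-41.5,-41.5],[0.0,-1.5,2.4,-25.1,-23.4,-44.9,-42.6],[0.0,-1.3,3.9,-26.3,-24.4,-48.4,-43.7],[0.0,-1.2,5.5,-27.5,-25.4,-51.8,-44.8],[0.0,-1.1,7.1,-28.6,-26.4,-55.3,-45.9],[0.0,-1.1,7.1,-28.6,-26.4,-55.3,-45.9],[0.0,-1.1,7.1,-28.6,-26.4,-55.3,-45.9]],
])

```text
time_s: 27.25
ee_pos: [0.3985, 0.3401, 0.2534]
tool_rot: [-1.575, 0.002, -1.743]
ft_force: [0.3, -0.2, 0.3]
width: 0.007
```

```bash
python3 - <<'E'
from t2 import *
import pickle
log()
t=cap('top'); save(t,'top15.png',(170,200,300,300),6); pickle.dump(t,open('top15.pkl','wb'))
c=cap('side'); save(c,'side15.png',(150,120,350,290),4)
u=np.array([np.cos(np.radians(-10)),np.sin(np.radians(-10)),0]); pv=np.array([.489,.3233,0]); S=pv-.091*u; S[2]=.105
rows(0.0,[(S,80,89.9,9)],dec=1)
E
```

```text
q [0.56 0.32 1.47 0.   1.35 0.73] ft [ 0.3 -0.2  0.3] w 0.007078726332374533 t 27.25
[0.3985 0.3401 0.2534] psi 80.16 phi 89.76 jaw z-tilt 0.0038
9 rows
[[[0.0,0.0,1.7,0.0,0.0,0.0,-0.0],
[0.0,0.0,3.3,0.0,0.0,0.0,-0.0],
[0.0,0.0,5.0,0.0,0.0,0.0,-0.0],
[0.0,0.0,6.7,0.0,0.0,0.0,-0.0],
[0.0,0.0,8.3,0.0,0.1,0.0,-0.0],
[0.0,0.0,10.0,0.1,0.1,0.1,-0.1],
[0.0,0.0,11.7,0.1,0.1,0.1,-0.1],
[0.0,0.1,13.3,0.1,0.1,0.1,-0.1],
[0.0,0.1,15.0,0.1,0.1,0.1,-0.1]]]
```

View pics/top15.png

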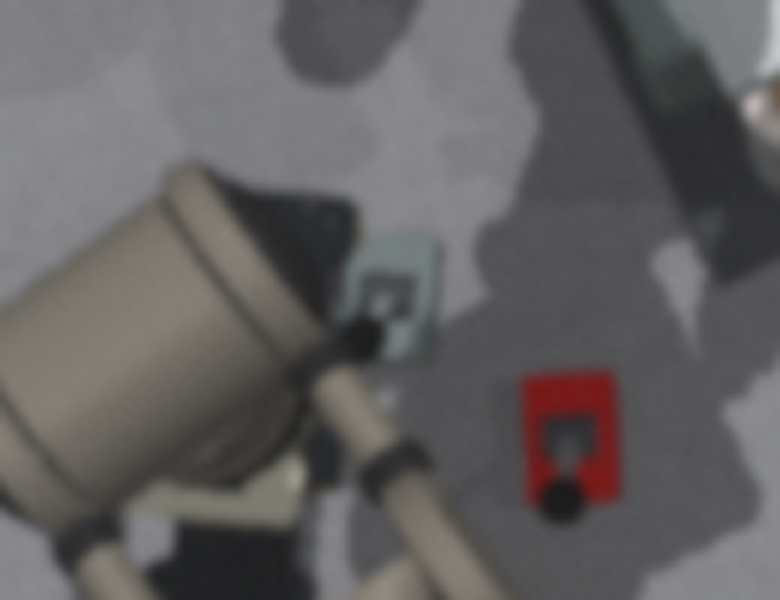

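View pics/side15.png

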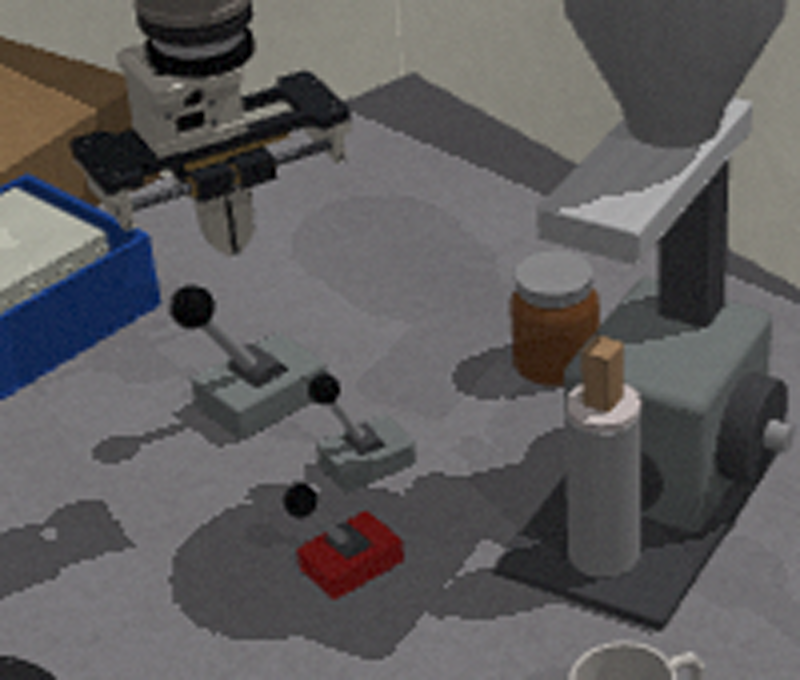

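The lever group is as expected: small grey ball at (325,388), red at (300,500), large at (190,305). The pusher sits upright in the tube at (605,400). Lowering behind the ball.

>>> play_rows([
  [[0.0,0,1.7,0,0,0,0],[0.0,0,3.3,0,0,0,0],[0.0,0,5.0,0,0,0,0],[0.0,0,6.7,0,0,0,0],[0.0,0,8.3,0,0.1,0,0],[0.0,0,10.0,0.1,0.1,0.1,-0.1],[0.0,0,11.7,0.1,0.1,0.1,-0.1],[0.0,0.1,13.3,0.1,0.1,0.1,-0.1],[0.0,0.1,15.0,0.1,0.1,0.1,-0.1],[0.0,0.1,15.0,0.1,0.1,0.1,-0.1]],
])

```text
time_s: 28.35
ee_pos: [0.3988, 0.3376, 0.1039]
tool_rot: [-1.573, -0.001, -1.747]
ft_force: [0.3, 0.5, -0.8]
width: 0.003
```

```bash
python3 - <<'E'
from t2 import *
log()
c=cap('side'); save(c,'side16.png',(170,150,290,270),6)
u=np.array([np.cos(np.radians(-10)),np.sin(np.radians(-10)),0]); pv=np.array([.489,.3233,0]); S=pv-.091*u; S[2]=.105
rows(0.0,[(S+.06*u,80,89.9,10),(S+.095*u,80,89.9,7)],dec=1)
E
```

```text
q [0.56 0.47 1.69 0.   0.98 0.73] ft [ 0.3  0.5 -0.8] w 0.0030167222613370196 t 28.35
[0.3988 0.3376 0.1039] psi 79.93 phi 89.88 jaw z-tilt 0.0019
17 rows
[[[0.0,-0.0,0.0,0.6,0.0,-0.0,0.0],
[0.0,-0.0,0.0,1.2,0.0,-0.0,0.0],
[0.0,-0.0,0.0,1.8,0.0,-0.0,0.0],
[0.0,-0.0,0.0,2.4,0.0,-0.0,0.0],
[0.0,-0.1,0.0,3.0,0.0,-0.0,0.0],
[0.0,-0.1,0.0,3.6,0.0,-0.0,0.0],
[0.0,-0.1,0.0,4.2,0.0,-0.0,0.0],
[0.0,-0.1,0.0,4.8,0.0,-0.0,0.0],
[0.0,-0.1,0.0,5.4,0.0,-0.1,0.1],
[0.0,-0.1,0.0,6.0,0.0,-0.1,0.1],
[0.0,-0.1,0.0,6.5,0.0,-0.1,0.1],
[0.0,-0.1,0.0,7.0,0.0,-0.1,0.1],
[0.0,-0.1,0.0,7.5,0.0,-0.1,0.1],
[0.0,-0.1,0.0,8.0,0.0,-0.1,0.1],
[0.0,-0.1,0.0,8.5,0.0,-0.1,0.1],
[0.0,-0.1,0.0,9.0,0.0,-0.1,0.1],
[0.0,-0.1,0.0,9.5,0.0,-0.1,0.1]]]
```

View pics/side16.png

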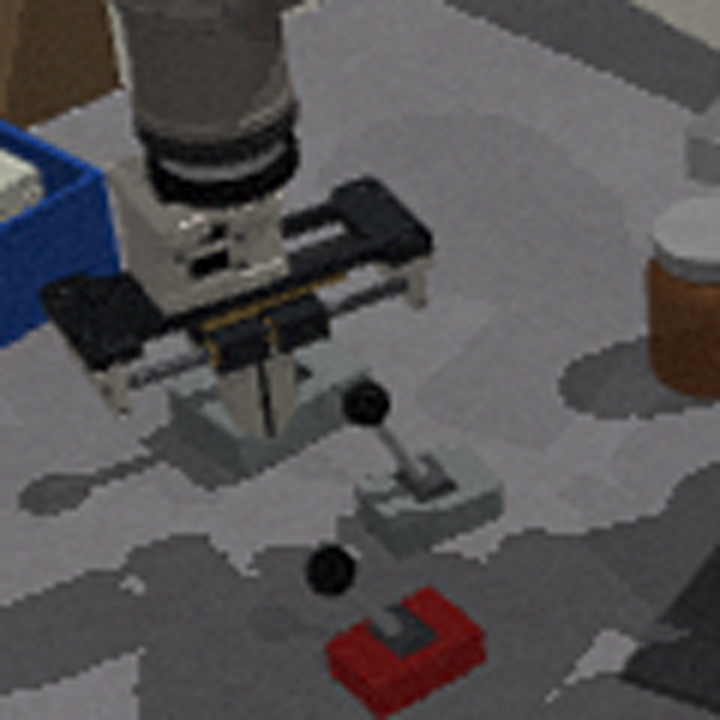

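The fingertips are right behind the small ball (tip at (270,435), ball at (365,400)). Pushing away from the robot.

>>> play_rows([
  [[0.0,0,0,0.6,0,0,0],[0.0,0,0,1.2,0,0,0],[0.0,0,0,1.8,0,0,0],[0.0,0,0,2.4,0,0,0],[0.0,-0.1,0,3.0,0,0,0],[0.0,-0.1,0,3.6,0,0,0],[0.0,-0.1,0,4.2,0,0,0],[0.0,-0.1,0,4.8,0,0,0],[0.0,-0.1,0,5.4,0,0,0],[0.0,-0.1,0,6.0,0,0,0],[0.0,-0.1,0,6.5,0,0,0],[0.0,-0.1,0,7.0,0,0,0],[0.0,-0.1,0,7.5,0,0,0],[0.0,-0.1,0,8.0,0,0,0],[0.0,-0.1,0,8.5,0,0,0],[0.0,-0.1,0,9.0,0,0,0],[0.0,-0.1,0,9.5,0,0,0],[0.0,-0.1,0,9.5,0,0,0]],
])

```text
time_s: 30.2
ee_pos: [0.4942, 0.3231, 0.1049]
tool_rot: [-1.57, 0.001, -1.746]
ft_force: [0.6, 0.1, -0.8]
width: 0.004
```

```bash
python3 - <<'E'
from t2 import *
log()
c=cap('side'); save(c,'side17.png',(170,150,290,270),6)
E
```

```text
q [0.45 0.57 1.5  0.   1.07 0.62] ft [ 0.6  0.1 -0.8] w 0.003821435534796934 t 30.2
[0.4942 0.3231 0.1049] psi 79.98 phi 89.92 jaw z-tilt -0.0006
```

View pics/side17.png

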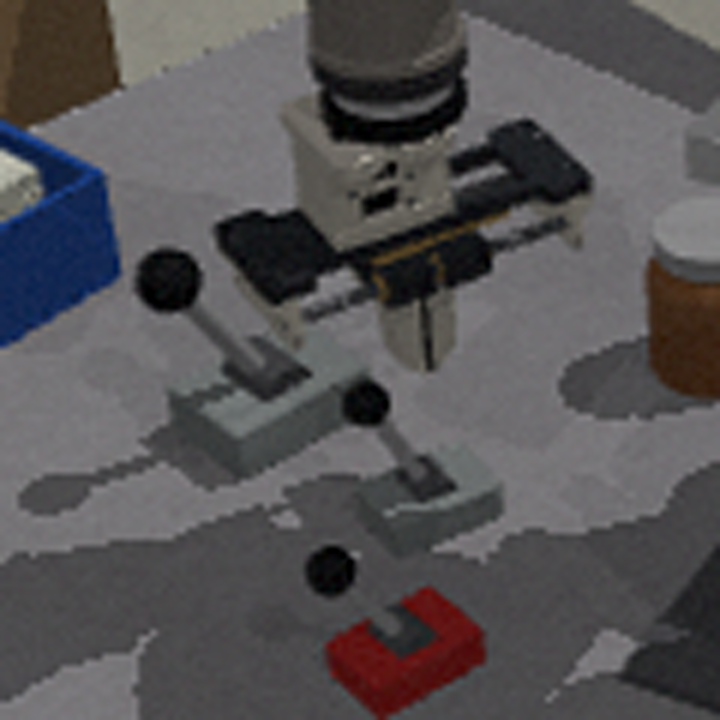

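```bash
python3 - <<'E'
from t2 import *
def proj(c,p):
    q=np.linalg.inv(np.array(c['cam_to_world']))@np.r_[p,1]; return np.round([q[0]/q[2]*c['f']+c['cx'],q[1]/q[2]*c['f']+c['cy']],1)
c=cap('side'); t=cap('top')
for n,k in(('side',c),('top',t)):
    print(n,'tip',proj(k,[.494,.323,.086]),'ballpred',proj(k,[.4505,.330,.092]),'blk centre top',proj(k,[.489,.3233,.025]))
for u,v in((231,217),(240,238),(242,208),(226,216),(236,216)): print(u,v,c['P'][v,u].round(3),c['img'][v,u])
P=c['P']; I=c['img']
m=np.zeros(I.shape[:2],bool); m[208:226,222:240]=1; m&=I.max(-1)<45
Q=P[m]; print(m.sum(),np.median(Q,0),np.percentile(Q,[10,90],axis=0)); vv,uu=np.where(m); print(uu.mean(),vv.mean())
save(t,'top17.png',(170,200,300,300),6)
E
```

```text
side tip [240.6 215.4] ballpred [228.6 218.6] blk centre top [240.9 230.1]
top tip [232.2 245.3] ballpred [230.5 259. ] blk centre top [235.  249.3]
231 217 [0.456 0.322 0.1  ] [4 4 4]
240 238 [0.471 0.308 0.01 ] [56 61 59]
242 208 [0.496 0.313 0.121] [90 85 79]
226 216 [0.5   0.426 0.022] [65 71 69]
236 216 [0.542 0.425 0.   ] [122 118 121]
50 [0.45473949 0.32330692 0.10027825] [[0.44727539 0.31761954 0.08951515]
 [0.46505554 0.33441177 0.10683951]]
230.36 216.84
```

View pics/top17.png

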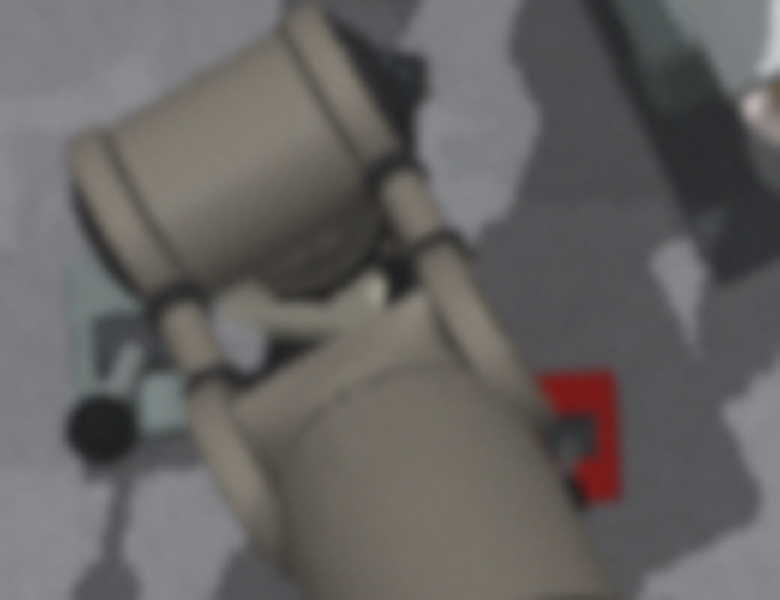

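```bash
python3 - <<'E'
from t2 import *
c=cap('side'); save(c,'side18.png',(200,170,270,240),10)
P=c['P']; I=c['img']
for v in range(196,220,2): print(v,[tuple(P[v,u].round(3)) for u in(236,239,242,245)],I[v,242])
E
```

```text
196 [(np.float64(0.464), np.float64(0.292), np.float64(0.196)), (np.float64(0.474), np.float64(0.289), np.float64(0.193)), (np.float64(0.49), np.float64(0.297), np.float64(0.181)), (np.float64(0.495), np.float64(0.288), np.float64(0.183))] [46 42 27]
198 [(np.float64(0.463), np.float64(0.291), np.float64(0.189)), (np.float64(0.477), np.float64(0.295), np.float64(0.181)), (np.float64(0.482), np.float64(0.287), np.float64(0.182)), (np.float64(0.51), np.float64(0.311), np.float64(0.155))] [51 49 47]
200 [(np.float64(0.463), np.float64(0.292), np.float64(0.181)), (np.float64(0.487), np.float64(0.313), np.float64(0.158)), (np.float64(0.498), np.float64(0.311), np.float64(0.154)), (np.float64(0.509), np.float64(0.311), np.float64(0.148))] [87 86 80]
202 [(np.float64(0.477), np.float64(0.315), np.float64(0.154)), (np.float64(0.486), np.float64(0.312), np.float64(0.151)), (np.float64(0.501), np.float64(0.317), np.float64(0.141)), (np.float64(0.507), np.float64(0.309), np.float64(0.142))] [97 92 88]
204 [(np.float64(0.475), np.float64(0.314), np.float64(0.147)), (np.float64(0.487), np.float64
[... 1237 characters left out ...]
float64(0.555), np.float64(0.424), np.float64(0.003)), (np.float64(0.565), np.float64(0.421), np.float64(-0.001)), (np.float64(0.573), np.float64(0.413), np.float64(-0.0))] [115 113 116]
216 [(np.float64(0.545), np.float64(0.43), np.float64(-0.004)), (np.float64(0.547), np.float64(0.415), np.float64(0.003)), (np.float64(0.557), np.float64(0.409), np.float64(0.001)), (np.float64(0.567), np.float64(0.406), np.float64(-0.003))] [111 108 111]
218 [(np.float64(0.538), np.float64(0.421), np.float64(-0.004)), (np.float64(0.541), np.float64(0.406), np.float64(0.002)), (np.float64(0.553), np.float64(0.406), np.float64(-0.004)), (np.float64(0.561), np.float64(0.398), np.float64(-0.004))] [114 113 114]
```

View pics/side18.png

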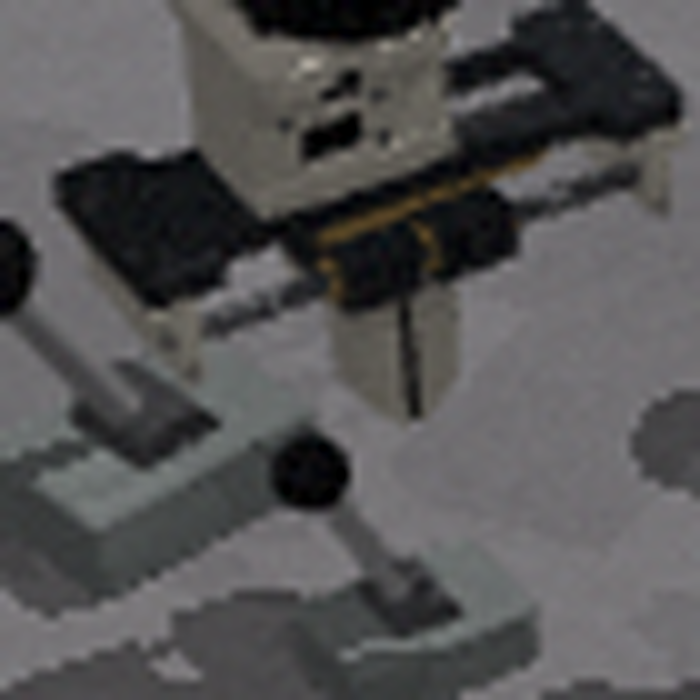

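The push missed. Depth shows the closed fingertips at z ≈ 0.112, so they passed above the ball (centre about (0.460, 0.330, 0.094)), which has not moved. I'll go back over it and repeat 3 cm lower.

```bash
python3 - <<'E'
from t2 import *
u=np.array([np.cos(np.radians(-10)),np.sin(np.radians(-10)),0]); pv=np.array([.489,.3233,0]); S=pv-.091*u
p,M,_=cur()
rows(0.0,[(p+[0,0,.04],80,89.9,3),(S+[0,0,.145],80,89.9,6),(S+[0,0,.076],80,89.9,6)],dec=1)
E
```

```text
15 rows
[[[0.0,-0.0,-1.3,-0.0,0.0,0.0,0.0],
[0.0,-0.0,-2.7,-0.0,0.0,0.0,0.0],
[0.0,-0.0,-4.0,-0.0,0.0,0.0,0.0],
[0.0,0.0,-4.0,-1.6,0.0,0.0,0.0],
[0.0,0.0,-4.0,-3.2,0.0,0.0,0.0],
[0.0,0.0,-4.0,-4.8,0.0,0.0,0.0],
[0.0,0.0,-4.0,-6.3,0.0,0.0,0.0],
[0.0,0.1,-4.0,-7.9,0.0,0.0,0.0],
[0.0,0.1,-4.0,-9.5,0.0,0.0,0.0],
[0.0,0.1,-2.9,-9.5,0.0,0.0,0.0],
[0.0,0.1,-1.7,-9.5,0.0,0.0,0.0],
[0.0,0.1,-0.6,-9.5,0.0,0.0,0.0],
[0.0,0.1,0.6,-9.5,0.0,0.0,0.0],
[0.0,0.1,1.7,-9.5,0.0,0.0,0.0],
[0.0,0.1,2.9,-9.5,0.0,0.0,0.0]]]
```

>>> play_rows([
  [[0.0,0,-1.3,0,0,0,0],[0.0,0,-2.7,0,0,0,0],[0.0,0,-4.0,0,0,0,0],[0.0,0,-4.0,-1.6,0,0,0],[0.0,0,-4.0,-3.2,0,0,0],[0.0,0,-4.0,-4.8,0,0,0],[0.0,0,-4.0,-6.3,0,0,0],[0.0,0.1,-4.0,-7.9,0,0,0],[0.0,0.1,-4.0,-9.5,0,0,0],[0.0,0.1,-2.9,-9.5,0,0,0],[0.0,0.1,-1.7,-9.5,0,0,0],[0.0,0.1,-0.6,-9.5,0,0,0],[0.0,0.1,0.6,-9.5,0,0,0],[0.0,0.1,1.7,-9.5,0,0,0],[0.0,0.1,2.9,-9.5,0,0,0],[0.0,0.1,2.9,-9.5,0,0,0]],
])

```text
time_s: 32.0
ee_pos: [0.399, 0.338, 0.0739]
tool_rot: [-1.573, -0.001, -1.746]
ft_force: [-0.2, -0.3, -0.3]
width: 0.007
```

>>> play_rows([
  [[0.0,0,0,1,0,0,0],[0.0,0,0,2,0,0,0],[0.0,0,0,3,0,0,0],[0.0,0,0,4,0,0,0],[0.0,0,0,4.5,0,0,0],[0.0,0,0,5,0,0,0],[0.0,0,0,5,0,0,0]],
])

```text
time_s: 32.7
ee_pos: [0.4498, 0.3299, 0.0759]
tool_rot: [-1.57, 0.001, -1.746]
ft_force: [-0.7, 0.5, -0.0]
width: 0.007
```

```bash
python3 - <<'E'
from t2 import *
log()
c=cap('side'); save(c,'side19.png',(170,150,290,270),6)
E
```

```text
q [0.5  0.56 1.62 0.   0.96 0.67] ft [-0.7  0.5 -0. ] w 0.006522816895158186 t 32.7
[0.4498 0.3299 0.0759] psi 79.98 phi 89.92 jaw z-tilt -0.0007
```

View pics/side19.png

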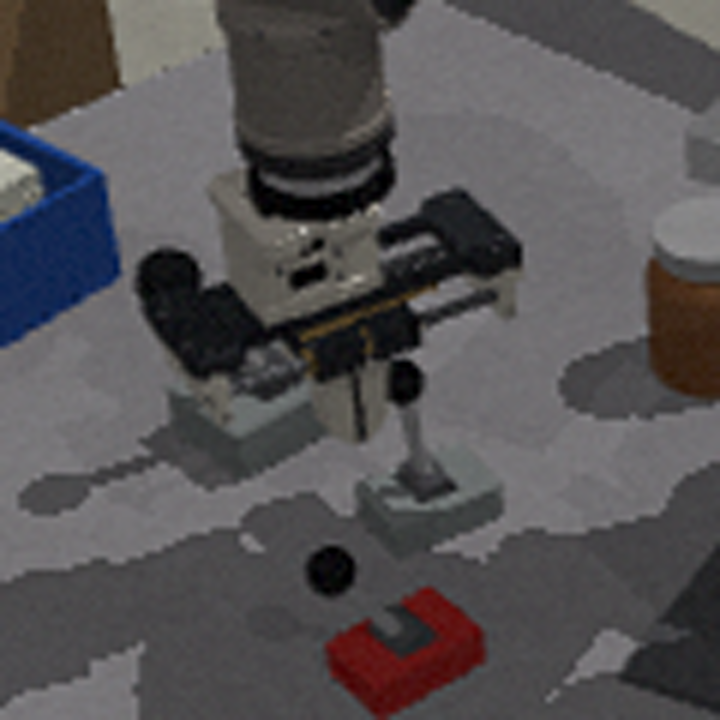

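The lever is moving, with the ball now at (405,382). Pushing on.

>>> play_rows([
  [[0.0,0,0,0.5,0,0,0],[0.0,0,0,1,0,0,0],[0.0,0,0,1.5,0,0,0],[0.0,0,0,2,0,0,0],[0.0,0,0,2.5,0,0,0],[0.0,0,0,3,0,0,0],[0.0,0,0,3.5,0,0,0],[0.0,0,0,4,0,0,0],[0.0,0,0,4,0,0,0]],
])

```text
time_s: 33.65
ee_pos: [0.4892, 0.3229, 0.0758]
tool_rot: [-1.57, 0.001, -1.746]
ft_force: [0.2, -0.3, -0.9]
width: 0.005
```

```bash
python3 - <<'E'
from t2 import *
log()
c=cap('side'); save(c,'side20.png',(170,150,290,270),6)
E
```

```text
q [0.45 0.6  1.54 0.   1.   0.63] ft [ 0.2 -0.3 -0.9] w 0.005093854060946508 t 33.65
[0.4892 0.3229 0.0758] psi 79.98 phi 89.93 jaw z-tilt -0.0006
```

View pics/side20.png

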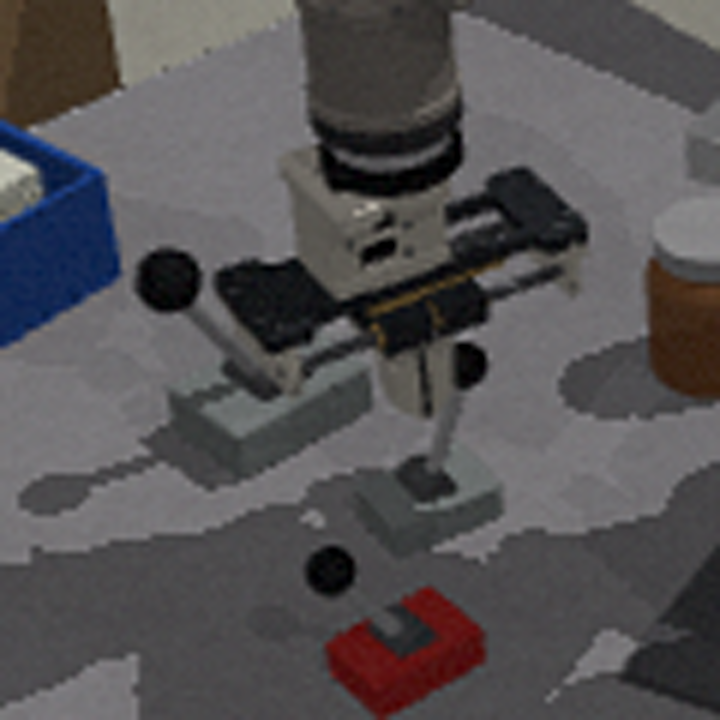

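```bash
python3 - <<'E'
from t2 import *
c=cap('side'); P=c['P']; I=c['img']
m=np.zeros(I.shape[:2],bool); m[205:217,243:254]=1; m&=I.max(-1)<45
Q=P[m]; print(len(Q),np.median(Q,0)); vv,uu=np.where(m); print(uu.mean(),vv.mean())
r=least_squares(lambda q:np.linalg.norm(Q-q,axis=1)-.013,Q.mean(0)+[.006,.006,-.006],loss='soft_l1',f_scale=.002); print(r.x)
E
```

```text
35 [0.51581566 0.31051124 0.1027353 ]
247.45714285714286 210.0857142857143
[0.51249212 0.31875051 0.1005101 ]
```

>>> play_rows([
  [[0.0,0,0,0.4,0,0,0],[0.0,0,0,0.8,0,0,0],[0.0,0,0,1.2,0,0,0],[0.0,0,0,1.2,0,0,0]],
])

```text
time_s: 34.15
ee_pos: [0.4986, 0.3213, 0.0758]
tool_rot: [-1.575, 0.0, -1.745]
ft_force: [-7.5, 2.7, 3.1]
width: 0.002
```

```bash
python3 - <<'E'
from t2 import *
log()
c=cap('side'); save(c,'side21.png',(170,150,290,270),6)
E
```

```text
q [0.44 0.61 1.51 0.   1.02 0.61] ft [-7.5  2.7  3.1] w 0.0017901205493422302 t 34.15
[0.4986 0.3213 0.0758] psi 80.0 phi 89.77 jaw z-tilt 0.004
```

View pics/side21.png

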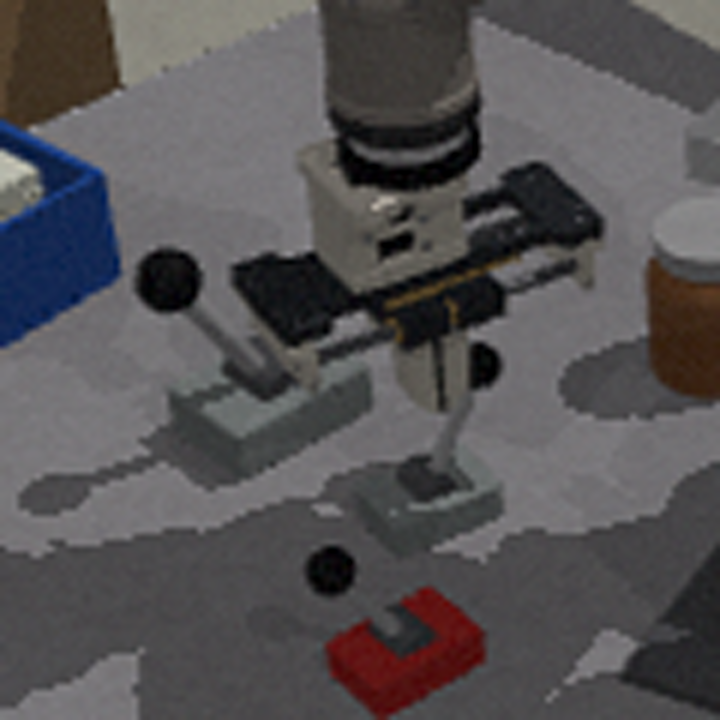

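An 8 N reaction opposes the push, so the lever is on its stop. Backing off and lifting clear.

>>> play_rows([
  [[0.0,0,0,-1,0,0,0],[0.0,0,0,-2.5,0,0,0],[0.0,0,0,-4,0,0,0],[0.0,0,0,-6,0,0,0],[0.0,0,0,-8,0,0,0],[0.0,0,-2,-9,0,0,0],[0.0,0,-5,-10,0,0,0],[0.0,0,-8,-11,0,0,0],[0.0,0,-11,-11.5,0,0,0],[0.0,0,-14,-12,0,0,0],[0.0,0,-17,-12,0,0,0],[0.0,0,-20,-12,0,0,0],[0.0,0,-20,-12,0,0,0],[0.0,0,-20,-12,0,0,0]],
])

```text
time_s: 35.6
ee_pos: [0.3821, 0.3417, 0.2763]
tool_rot: [-1.569, 0.002, -1.745]
ft_force: [-0.2, -0.3, -0.2]
width: 0.001
```

```bash
python3 - <<'E'
from t2 import *
from meas import sel
log()
c=cap('side'); save(c,'side22.png',s=1.25); save(c,'side22c.png',(170,120,350,290),4)
P=c['P']; I=c['img']
m=(P[...,2]>.07)&(P[...,2]<.125)&(np.hypot(P[...,0]-.52,P[...,1]-.318)<.04)&(I.max(-1)<50); Q=P[m]
r=least_squares(lambda q:np.linalg.norm(Q-q,axis=1)-.013,Q.mean(0)+[.006,.006,-.006],loss='soft_l1',f_scale=.002); print('ball',len(Q),r.x)
t=cap('top'); save(t,'top22.png',s=1.25)
for n,k in(('s',c),('t',t)):
    P=k['P'];I=k['img'].astype(int); near=np.hypot(P[...,0]-.551,P[...,1]-.091)<.035
    m=near&(P[...,2]>.163)&(P[...,2]<.175)&(I.max(-1)-I.min(-1)<25); print(n,'collar',m.sum(),np.median(P[m][:,2]),cv2.minEnclosingCircle((P[m][:,:2]*1000).astype(np.float32)))
    A=np.c_[P[m][:,:2]-[.551,.091],np.ones(m.sum())]; print('collar slope deg',np.degrees(np.linalg.lstsq(A,P[m][:,2],rcond=None)[0][:2]))
    m=near&(P[...,2]>.212)&(P[...,2]<.23)&(I[...,0]-I[...,2]>25); print('top',m.sum(),P[m].mean(0))
    for nm,x,y,z,rr in(('tin',.709,-.221,.12,.06),('mug',.41,-.09,.085,.06),('jar',.69,.305,.1,.06)):
        p,_=sel(k,z-.008,z+.008,x,y,rr); print(nm,len(p),p.mean(0).round(4))
E
```

```text
q [0.58 0.28 1.46 0.   1.4  0.75] ft [-0.2 -0.3 -0.2] w 0.001288103267727572 t 35.6
[0.3821 0.3417 0.2763] psi 80.01 phi 89.84 jaw z-tilt -0.0018
ball 42 [0.52660998 0.31839376 0.09127814]
s collar 115 0.1669448321128364 ((550.0578002929688, 88.31114196777344), 29.87290382385254)
collar slope deg [-0.46821965 -0.13521756]
top 53 [0.54960697 0.08706162 0.21799588]
tin 403 [ 0.7183 -0.2197  0.1185]
mug 173 [ 0.417  -0.0718  0.0823]
jar 198 [0.7005 0.3164 0.0986]
t collar 117 0.16845954788047135 ((548.18017578125, 91.22296905517578), 27.431575775146484)
collar slope deg [-0.04383644 -0.9419204 ]
top 29 [0.54465734 0.08942866 0.21981329]
tin 430 [ 0.721  -0.2157  0.12  ]
mug 102 [ 0.4197 -0.0703  0.0832]
jar 355 [0.7027 0.3215 0.1004]
```

View pics/side22c.png

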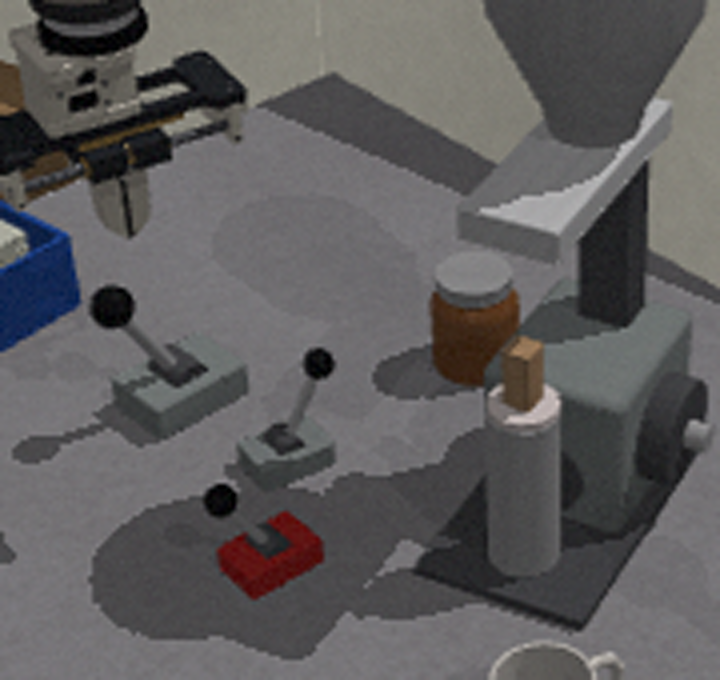

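View pics/top22.png

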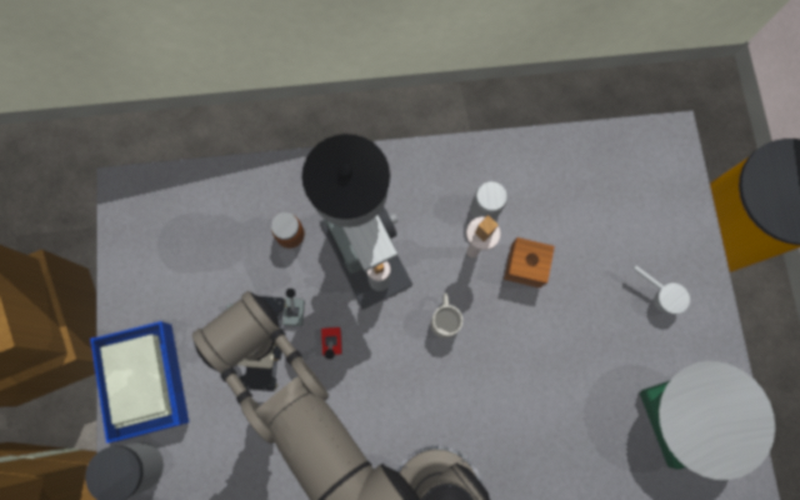

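The lever ball is at (0.527, 0.318, 0.091), the full-over position. The collar is flat on the rim and the bystanders have not moved. Handing in.

```bash
python3 -c "
from workcell import order
print(order.job_done())"
```

```text
the job is handed in; nothing more can be done
None
```

The pusher is seated in the feed tube and let go, and the start lever was thrown fully over only after that. I handed the job in at about 36 s; no verdict is reported.

**Last checks**
- **Pusher:** the collar top is at z ≈ 0.167–0.168 m, where 0.168 m is fully home. It sits within about 3 mm of the tube's axis, with a slope of about 1° or less.
- **Lever:** the ball is at (0.527, 0.318, 0.091) m, which fits the full 29° lean away from the robot. I felt its stop at about 8 N.
- **Bystanders:** the tin, mug and jar are within about 1 mm of where they started.
- **Arm:** the gripper stands clear, with no force on it.

**What went wrong on the way**
- **First jaw orientation:** it ran into the last joint's limit at the stand, so I turned the gripper half a turn before grasping.
- **First entry:** my plan left out the collar, and it rested on the chute lip with about 5 N. I backed off and entered with a steeper tilt, from 27° down to 0°, without further contact until the collar seated.
- **First lever push:** it passed above the ball, because the closed fingertips sit higher than I had assumed. I repeated it 3 cm lower and it worked.

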